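# Rebuild the sprung swivel of a painting vise

### The job

Put the swivel vise back together: stack the three disc springs on the spindle of its base so that they face alternate ways, the first with its hollow side down, the second hollow side up, the third hollow side down. Then set the vise head down over them, its jaws in line with the white locked mark on the base so that its two lugs drop between the tabs of the lock collar, and swing the collar's handle clockwise all the way to its stop at the mark. Leave the paints, the cup and the brush around it where they are.

Things in the scene. Friction and masses are not known exactly. Their poses are not given: they have to be found in the camera images.
- seat (a point): middle of the vise base's spring seat: flat steel boss 60 mm across, 48 mm above the red mat (mat top is 3 mm above the table). Base fixed; round black foot 144 mm across, 20 mm high. From the seat a 24 mm spindle rises 45 mm, its last 13 mm tapered to 13. z up along the spindle, x points to the locked mark. Alternating springs have their centres 5.5, 16.5, 27.5 mm above the seat
- locked_mark (a point): the locked mark: a raised white bar on the rim of the base's foot, 68 mm from the spindle axis, 20 mm above the mat; the handle stands over it at the stop, and the head's jaws lie along the line from the spindle axis to it
- collar (a joint): turn of the lock collar, rad: 0 open, grows clockwise seen from above, 1.40 = stop, handle at the locked mark. A knurled aluminium ring captive on the base round the boss, 125 mm outside, 108 inside, top 40 mm above the mat. Stays where left, needs about 2 N at the handle. Two inner tabs (reaching in to 46 mm from the axis, 70 degrees wide) lie in line with the handle and opposite; they hold the head's lugs down when locked
- collar_grip (a point): middle of the collar's upright black handle, a round post 16 mm in diameter, 50 to 98 mm above the mat (straight from 62 to 90); this point 76 mm above the mat, 95 mm from the spindle axis, round which it swings; x points straight out from that axis, z up
- spring_a_center (a point): steel disc spring (conical washer), 62 mm outside, 28 mm bore, 11 mm high, 90 g, lying flat; its rim's outer face is 5 mm thick. Site on its axis half-way up; z points from the wide hollow side to the narrow side: z up = hollow side down (rim face 0 to 5 mm above what it lies on), z down = hollow side up (rim face 6 to 11 mm above it). Springs are alike but for which way up they lie
- spring_b_center (a point): steel disc spring (conical washer), 62 mm outside, 28 mm bore, 11 mm high, 90 g, lying flat; its rim's outer face is 5 mm thick. Site on its axis half-way up; z points from the wide hollow side to the narrow side: z up = hollow side down (rim face 0 to 5 mm above what it lies on), z down = hollow side up (rim face 6 to 11 mm above it). Springs are alike but for which way up they lie
- spring_c_center (a point): steel disc spring (conical washer), 62 mm outside, 28 mm bore, 11 mm high, 90 g, lying flat; its rim's outer face is 5 mm thick. Site on its axis half-way up; z points from the wide hollow side to the narrow side: z up = hollow side down (rim face 0 to 5 mm above what it lies on), z down = hollow side up (rim face 6 to 11 mm above it). Springs are alike but for which way up they lie
- head_center (a point): vise head, 101 mm tall, about 550 g, upright on the mat: aluminium bell 84 mm across, open below (76 inside, 55 deep; in its roof a blind hole 28 wide, 14 deep, for the spindle). Lower edge has two lugs along +x and -x, 50 mm from the axis, 7 high, 34 degrees wide. Site on the axis, 50.5 mm above the lower edge; comes to rest 28.5 mm above the seat. Same after a half turn
- head_jaws (a point): middle of the head's steel jaws, on its axis 85 mm above its lower edge: 68 mm long (x), 40 mm wide over their outer faces (y), 32 mm high (16 up and down from here); grip across y; x is the line of the jaws and of the lugs
- bottle_a_center (a point): dropper bottle of paint, 27 mm diameter, 78 mm tall, a bystander standing on the mat; point half-way up its axis, z up
- bottle_b_center (a point): dropper bottle of paint, 27 mm diameter, 78 mm tall, a bystander standing on the mat; point half-way up its axis, z up
- bottle_c_center (a point): dropper bottle of paint, 27 mm diameter, 78 mm tall, a bystander standing on the mat; point half-way up its axis, z up
- pot_a_center (a point): paint pot, 46 mm diameter, 45 mm tall, a bystander; point half-way up its axis, z up
- pot_b_center (a point): paint pot like pot_a, a bystander
- cup_center (a point): empty clear plastic brush cup, 84 mm across the rim, 118 mm tall, a bystander; point half-way up its axis, z up
- brush_center (a point): paint brush, 175 mm long, lying along its x axis, a bystander; point near its middle
Things that resemble listed ones, but are neither listed nor needed, are in the scene too. What is shaped like the part that bears spring_a_center but black is not meant.

How it is judged (in metres and radians):
On the way, in this order (a step that is already met when the one before it is completed fails the run):
1. the first spring lies let go on the seat, around the spindle, hollow side down (((horizontal distance between spring_a_center and seat below 0.004 m and z of spring_a_center in the frame of seat between 0.003 and 0.008 m and angle between spring_a_center's own z axis and vertical below 0.14 rad and contact force between spring_a and the fingers below 0.1 N) or (horizontal distance between spring_c_center and seat below 0.004 m and z of spring_c_center in the frame of seat between 0.003 and 0.008 m and angle between spring_c_center's own z axis and vertical below 0.14 rad and contact force between spring_c and the fingers below 0.1 N))), for 0.1 s.
2. the second spring lies let go on the first, hollow side up (horizontal distance between spring_b_center and seat below 0.004 m and z of spring_b_center in the frame of seat between 0.014 and 0.019 m and angle between spring_b_center's own z axis and vertical above 3 rad and contact force between spring_b and the fingers below 0.1 N and ((horizontal distance between spring_a_center and seat below 0.004 m and z of spring_a_center in the frame of seat between 0.003 and 0.008 m and angle between spring_a_center's own z axis and vertical below 0.14 rad) or (horizontal distance between spring_c_center and seat below 0.004 m and z of spring_c_center in the frame of seat between 0.003 and 0.008 m and angle between spring_c_center's own z axis and vertical below 0.14 rad))), for 0.1 s.
3. the third spring lies let go on the second, hollow side down (horizontal distance between spring_b_center and seat below 0.004 m and z of spring_b_center in the frame of seat between 0.014 and 0.019 m and angle between spring_b_center's own z axis and vertical above 3 rad and ((horizontal distance between each of spring_a_center, spring_c_center and seat below 0.004 m and z of spring_a_center in the frame of seat between 0.003 and 0.008 m and angle between each of spring_a_center, spring_c_center's own z axis and vertical below 0.14 rad and z of spring_c_center in the frame of seat between 0.025 and 0.03 m and contact force between spring_c and the fingers below 0.1 N) or (horizontal distance between each of spring_c_center, spring_a_center and seat below 0.004 m and z of spring_c_center in the frame of seat between 0.003 and 0.008 m and angle between each of spring_c_center, spring_a_center's own z axis and vertical below 0.14 rad and z of spring_a_center in the frame of seat between 0.025 and 0.03 m and contact force between spring_a and the fingers below 0.1 N))), for 0.1 s.
4. the head rests let go on the springs, upright, jaws in line with the locked mark, while the collar is still open (horizontal distance between head_center and seat below 0.004 m and z of head_center in the frame of seat between 0.0265 and 0.0305 m and angle between head_center's own z axis and vertical below 0.06 rad and angle between the x axis of head_center and the x axis of seat, either way round below 0.35 rad and contact force between head and the fingers below 0.1 N and value of joint collar below 0.4 rad), for 0.1 s.
5. the collar is turned to its stop at the locked mark (value of joint collar above 1.32 rad), for 0.1 s.
At the end, for the whole second after the job is handed in: Springs on the spindle alternate: hollow down, up, down, each within 4 mm of the axis, 2.5 mm of its height and 8 degrees of flat; head at rest on them, within 4 mm of the axis and 2 mm of its height, jaws within 20 degrees of the locked mark's line; collar within 0.08 rad of its stop (((horizontal distance between each of spring_a_center, spring_c_center and seat below 0.004 m and z of spring_a_center in the frame of seat between 0.003 and 0.008 m and angle between each of spring_a_center, spring_c_center's own z axis and vertical below 0.14 rad and z of spring_c_center in the frame of seat between 0.025 and 0.03 m) or (horizontal distance between each of spring_c_center, spring_a_center and seat below 0.004 m and z of spring_c_center in the frame of seat between 0.003 and 0.008 m and angle between each of spring_c_center, spring_a_center's own z axis and vertical below 0.14 rad and z of spring_a_center in the frame of seat between 0.025 and 0.03 m)) and horizontal distance between each of spring_b_center, head_center and seat below 0.004 m and z of spring_b_center in the frame of seat between 0.014 and 0.019 m and angle between spring_b_center's own z axis and vertical above 3 rad and z of head_center in the frame of seat between 0.0265 and 0.0305 m and angle between head_center's own z axis and vertical below 0.06 rad and angle between the x axis of head_center and the x axis of seat, either way round below 0.35 rad and value of joint collar above 1.32 rad and linear speed of head below 0.02 m/s); the robot touches nothing.
It fails at once if a dropper bottle is knocked over or pushed more than 30 mm (distance of any of bottle_a_center, bottle_b_center, bottle_c_center from where it was at the start of the episode above 0.03 m or angle between any of bottle_a_center, bottle_b_center, bottle_c_center's own z axis and vertical above 0.5 rad).
It fails at once if a paint pot is knocked over or pushed more than 30 mm (distance of any of pot_a_center, pot_b_center from where it was at the start of the episode above 0.03 m or angle between any of pot_a_center, pot_b_center's own z axis and vertical above 0.5 rad).
It fails at once if the cup is knocked over or pushed more than 30 mm (distance of cup_center from where it was at the start of the episode above 0.03 m or angle between cup_center's own z axis and vertical above 0.5 rad).
It fails at once if the brush is pushed more than 30 mm (distance of brush_center from where it was at the start of the episode above 0.03 m).
It also fails if it takes over 72 s, if anything falls off the work surface, if the arm or the gripper's body presses on something with over 40 N, if the wrist force passes 120 N, or if a joint passes its speed limit or range.

### The arm

A 7-joint arm with a two-finger parallel gripper is mounted at the origin on the work surface. World frame = base frame: x ahead of the robot, y to its left, z up, the work surface at z = 0. Lengths are in m, angles in degrees, forces in N, time in s.
With the tool pointing down it reaches from about 0.425 to 0.875 m from the base axis. Payload 4.7 kg.
Tool frame: the origin (TCP) lies between the finger pads; the fingertips stand 11 mm ahead of it and the grasp point (between the pads) lies 8 mm behind it (env.tcp_to_tips is the distance from the TCP to the fingertips, in m); z points along the fingers, y is the line along which they close (so a half turn about z gives the same grasp; the last joint's range is limited). The gripper opens to 87 mm and grips with 3 to 60 N. Pads are 19 mm wide; open, the fingers measure 117 mm over their backs; the gripper's body (75 mm by 190 mm) begins 51 mm behind the grasp point.
Start: joints at [64.521, 18.392, -4.016, 83.108, 1.295, 78.541, -3.26], TCP at [0.288, -0.583, 0.234] pointing down, gripper open.
Joint ranges: [-163.93, 163.93], [-17.29, 119.83], [-79.2, 71.16], [3.27, 140.29], [-89.18, 269.18], [5.43, 117.66], [-154.24, 154.24]. Speed limits (degrees/s): [147.25, 147.25, 180, 180, 180, 180, 180].

### API

Orientations are given as [roll, pitch, yaw] about the fixed x, y, z axes, in that order (R = Rz(yaw) Ry(pitch) Rx(roll)).
In Python, from cell import env, viewer gives the robot as it stands.
- The arm moves only by the tool step_arm, never from a script. Its arguments are lists of equal length, an entry for each row: "delta_pos": the shift along the tool's x, y, z in units of 0.2 m (1.0 is 0.2 m), a list of three; "rot": the turn, a rotation vector about the tool's x, y, z in units of 1.5 rad (1.0 is 1.5 rad), a list of three; "gripper": the gripper command: -1 is shut, 1 is fully open, values between are in proportion. A call has 1 to 20 rows; each row is the pose to reach, as a shift and turn from the pose commanded when the call began, along the tool's axes at that moment; what a row does not reach only later rows make up. A row lasts 1/8 s, in which the tool goes at most 62.5 mm and 10.7 degrees, less where a joint would pass 70% of its speed; a pose out of reach is approached as far as the arm can. A call with a number of a shift or a turn outside -1 to 1 is refused whole. A call with a gripper value outside its range is refused whole. The fingers move at their own pace and stop on an object; "squeeze" is the grip in N (left out, the last holds). Time passes only in rows, so rows that repeat a pose let the fingers close. It gives the time, the measured TCP pose, the force, the opening and the grip force at its end, in the units of the state.
- env.get_obs(): the state, without advancing time (a new reading comes with each control period).
- viewer.read_camera(name): name is "side" or "top" or "wrist"; returns a dict with "img" (384x512x3 uint8, red, green, blue), "fx", "fy", "cx", "cy" (pixels), "pose" (4x4, takes a point from camera to world coordinates). Camera axes: x right, y down, z forward; pixel columns grow to the right and rows downward; lengths in m; the calibration is good to about 2 mm. The wrist camera is an equidistant fisheye: a pixel r from the principal point sees the ray r / f radians off the axis. A picture is of the moment at which its call begins. There is no depth.
- env.sign_off(): hands the job in; it is judged then, once.
The state is a dict: "time_s": time; "qpos": joint angles; "joint_velocities": joint speeds; "effort": joint torques, N m; "tool_pos": TCP position; "tool_rot": TCP orientation; "force": force on the tool from outside, world axes, zero at the start; "wrist_torque": the same for the moment, N m; "grip_width": finger opening in m; "grasp_force": force on a finger pad.
Only numpy, scipy, OpenCV 4.12 (cv2) and the standard library are available. Lean on these libraries where they do the work, as an engineer would, in place of code of your own. Each camera call takes 0.05 s, during which the arm holds its last target. There are 200 camera calls.

## Working session

There is one attempt and no reset: what is moved stays moved. The work goes in short steps, Python scripts to look and compute and a tool call to move; the robot and the scene stay as the last step left them, time stands still between calls to the robot, and variables do not carry over. Pictures are saved under pics/ and viewed, at most 10 in all, crops included, and the job is handed in when it is done.

Besides the shell and the picture viewer there is one more tool, called after ">>>" as a command line: name --argument value ..., lists and objects as JSON in quotes. step_arm: Moves the arm, as the interface text tells. Shifts and turns lie within -1 to 1; 1 stands for 0.2 m of shift or 1.5 rad of turn. Its arguments: {"type":"object","properties":{"delta_pos":{"type":"array"},"rot":{"type":"array"},"gripper":{"type":"array"},"squeeze":{"type":"number"}},"required":["delta_pos","rot","gripper"]}

```bash
ls; mkdir -p pics; cat > h.py <<'E'
from cell import env, viewer
import numpy as np, cv2
def ray(c,u,v):
    P=np.array(c["pose"])
    x=(u-c["cx"])/c["fx"]; y=(v-c["cy"])/c["fy"]
    if c.get("fish"):
        r=np.hypot(x,y); s=np.sin(r)/r if r>1e-9 else 1; d=np.array([x*s,y*s,np.cos(r)])
    else: d=np.array([x,y,1.])
    return P[:3,3],P[:3,:3]@d
def at(c,u,v,z):
    o,d=ray(c,u,v); return o+d*(z-o[2])/d[2]
def proj(c,p):
    P=np.array(c["pose"]); q=P[:3,:3].T@(np.array(p)-P[:3,3])
    if c.get("fish"):
        rr=np.hypot(q[0],q[1]); t=np.arctan2(rr,q[2]); k=t/rr if rr>1e-9 else 1/q[2]
        return np.array([c["cx"]+c["fx"]*q[0]*k,c["cy"]+c["fy"]*q[1]*k])
    return np.array([c["cx"]+c["fx"]*q[0]/q[2],c["cy"]+c["fy"]*q[1]/q[2]])
def cam(n,save=None,scale=1):
    c=viewer.read_camera(n); c["fish"]=(n=="wrist")
    c["img"]=np.array(c["img"])
    if save: cv2.imwrite("pics/"+save,cv2.resize(c["img"][:,:,::-1],None,fx=scale,fy=scale,interpolation=cv2.INTER_CUBIC))
    np.savez("last_"+n,**{k:c[k] for k in("img","fx","fy","cx","cy","pose","fish")})
    return c
def load(n): 
    d=np.load("last_"+n+".npz"); return {k:(d[k] if d[k].ndim else d[k].item()) for k in d}
E
python3 - <<'E'
from h import *
np.set_printoptions(precision=4,suppress=True)
for n in("top","side","wrist"):
    c=cam(n,n+"0.png",1.5); print(n,c["fx"],c["cx"],c["cy"]);print(np.array(c["pose"]))
o=env.get_obs();print(o)
E
```

```text
pics
top 476.62471650484326 262.44869191965915 185.4227211425016
[[-0.0257 -0.9948  0.099   0.424 ]
 [-0.9997  0.025  -0.0084 -0.0403]
 [ 0.0059 -0.0992 -0.9951  1.2591]
 [ 0.      0.      0.      1.    ]]
side 370.27626607579384 255.7353904632998 191.15725907690216
[[-0.901  -0.3221  0.2908  0.2696]
 [-0.4339  0.6744 -0.5974  0.5576]
 [-0.0037 -0.6644 -0.7474  0.8438]
 [ 0.      0.      0.      1.    ]]
wrist 297.3186396354542 251.71071765614337 193.12028408349673
[[ 0.4435 -0.853  -0.2752  0.3638]
 [-0.8963 -0.4227 -0.1342 -0.5453]
 [-0.0019  0.3062 -0.952   0.3833]
 [ 0.      0.      0.      1.    ]]
{'time_s': 0.15, 'qpos': array([64.5205, 18.4297, -4.0158, 83.158 ,  1.293 , 78.5414, -3.2589]), 'joint_velocities': array([-0.1119, -0.0448,  0.0246, -0.1027, -0.0523, -0.0105,  0.0103]), 'effort': array([ -0.0012, -49.18  ,  -0.4052, -31.2877,  -0.064 ,   0.0405,
         0.0001]), 'tool_pos': array([ 0.2877, -0.5824,  0.2327]), 'tool_rot': array([-179.916 ,    0.003 ,   26.2898]), 'force': array([-0.7061, -0.1705,  0.2815]), 'wrist_torque': array([-0.0472,  0.0015, -0.0229]), 'grasp_force': 0.0, 'grip_width': 0.08668608752198471}
```

View pics/top0.png

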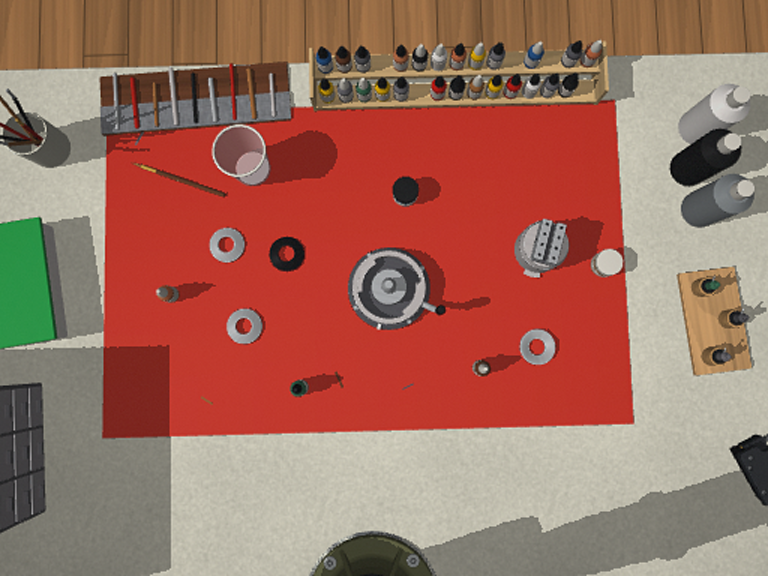

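View pics/side0.png

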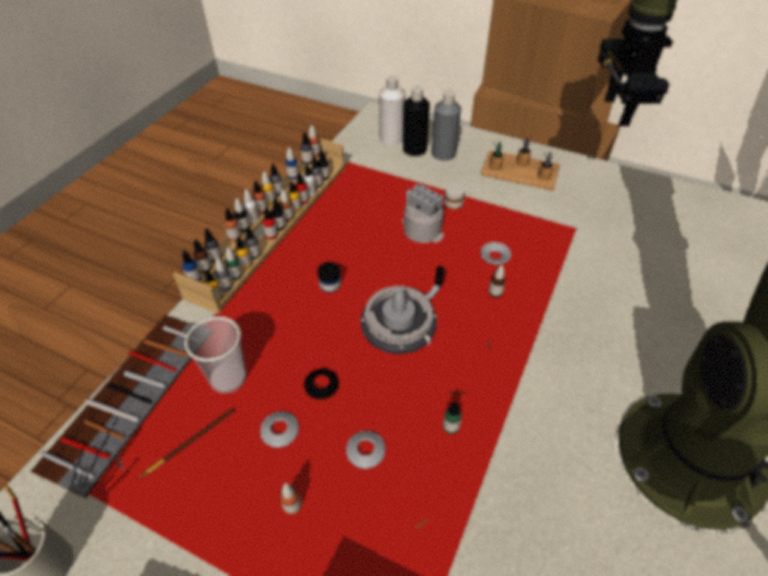

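The top view (1.5x) shows silver rings at (227,245), (245,326) and (538,347), and a black decoy ring at (287,254). The base is at (390,288) with its handle at (440,310), and the head is at (545,245). The side view shows the same layout. Next I'll enlarge the rings to tell which way up each lies.

```bash
python3 - <<'E'
from h import *
np.set_printoptions(precision=4,suppress=True)
t=load("top");s=load("side")
pts={"s1":(227,245),"s2":(245,326),"s3":(538,347),"base":(390,290)}
row=[[],[]]
for k,(u,v) in pts.items():
    u/=1.5;v/=1.5
    p=at(t,u,v,0.009); print(k,p,np.linalg.norm(p[:2]))
    q=proj(s,p)
    w=32 if k!="base" else 44
    for i,(c,x) in enumerate(((t,(u,v)),(s,q))):
        im=cv2.getRectSubPix(c["img"],(w*2,int(w*2)),(float(x[0]),float(x[1])))
        row[i].append(cv2.resize(im,(200,200),interpolation=cv2.INTER_CUBIC))
cv2.imwrite("pics/m1.png",np.vstack([np.hstack(r) for r in row])[:,:,::-1])
E
```

```text
s1 [0.6144 0.2414 0.009 ] 0.6601294515281383
s2 [0.471  0.2104 0.009 ] 0.5158948365495318
s3 [ 0.4215 -0.2992  0.009 ] 0.5168628454367534
base [ 0.5276 -0.0439  0.009 ] 0.529424308013949
```

View pics/m1.png

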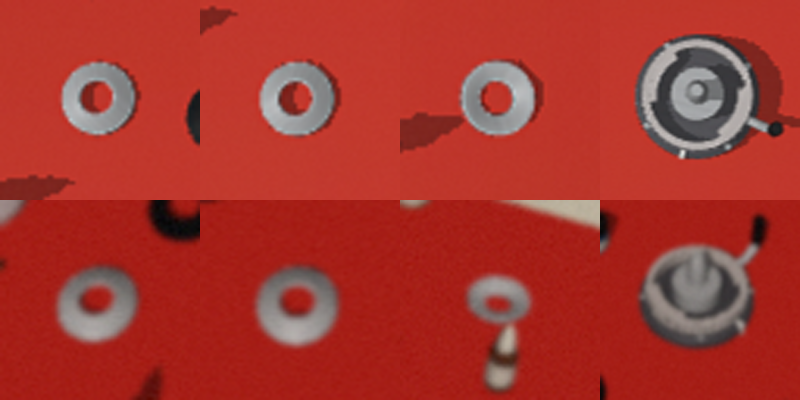

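s1 and s2 are shaded alike. s3 (top 1.5x at (538,347)) is shaded the other way, so it is probably spring_b lying hollow up. The white mark is at about (683,155) in the base crop and the handle at (775,128), about 81° apart, which agrees with 1.40 rad. I'll go above s3 and check it from close by.

```bash
cat >> h.py <<'E'
def go(x=None,y=None,z=None,yaw=None):
    o=env.get_obs(); p=o["tool_pos"]; a=np.radians(o["tool_rot"][2])
    d=np.array([0 if t is None else t-q for t,q in zip((x,y,z),p)])
    t=np.array([d[0]*np.cos(a)+d[1]*np.sin(a), d[0]*np.sin(a)-d[1]*np.cos(a), -d[2]])/0.2
    w=0 if yaw is None else -((yaw-o["tool_rot"][2]+180)%360-180)
    print("delta",np.round(t,4),"rotz",round(np.radians(w)/1.5,4),"t",round(o["time_s"],1),"rpy",np.round(o["tool_rot"],2),"p",np.round(p,4))
E
python3 - <<'E'
from h import *
go(.4215,-.299,.21,85)
t=load("top")
for n,(u,v),z in (("botR base/top",(482,368),.078),("botG",(298,388),.078),("botL",(168,293),.078),("cup rim",(239,152),.121),("pot black",(405,190),.048),("pot white",(609,262),.048),("head",(549,242),.104),("spindle",(390,286),.096),("handle",(441,310),.1),("mark",(383.0,326.5),.023)):
    print(n,at(t,u/1.5,v/1.5,z).round(3))
E
```

```text
delta [ 1.2277 -0.9742  0.1136] rotz -0.6831 t 0.1 rpy [-179.92    0.     26.29] p [ 0.2877 -0.5824  0.2327]
botR base/top [ 0.39  -0.191  0.078]
botG [0.365 0.111 0.078]
botL [0.526 0.323 0.078]
cup rim [0.75  0.196 0.121]
pot black [ 0.697 -0.074  0.048]
pot white [ 0.563 -0.419  0.048]
head [ 0.592 -0.305  0.104]
spindle [ 0.527 -0.044  0.096]
handle [ 0.485 -0.126  0.1  ]
mark [ 0.464 -0.03   0.023]
```

>>> step_arm --delta_pos '[[0.5,-0.45,0.05],[1.0,-0.9,0.1],[1.0,-0.9,0.1],[1.0,-0.9,0.1],[1.0,-0.9,0.1],[1.0,-0.9,0.1],[1.0,-0.9,0.1]]' --rot '[[0,0,-0.12],[0,0,-0.24],[0,0,-0.36],[0,0,-0.48],[0,0,-0.6],[0,0,-0.683],[0,0,-0.683]]' --gripper '[1,1,1,1,1,1,1]'

```text
time_s: 1.02
tool_pos: [0.3874, -0.3326, 0.2134]
tool_rot: [-180.0, 0.0, 84.9]
force: [-0.8, 0.5, -0.0]
grip_width: 0.087
grasp_force: 0.0
```

```bash
python3 - <<'E'
from h import *
go(.4215,-.299,.21,85)
c=cam("wrist","w1.png",1.5)
print(proj(c,(.4215,-.299,.009))*1.5)
E
```

```text
delta [0.1823 0.1552 0.0171] rotz -0.0007 t 1.0 rpy [-1.7998e+02  1.0000e-02  8.4940e+01] p [ 0.3874 -0.3326  0.2134]
[416.2819485  211.12000709]
```

View pics/w1.png

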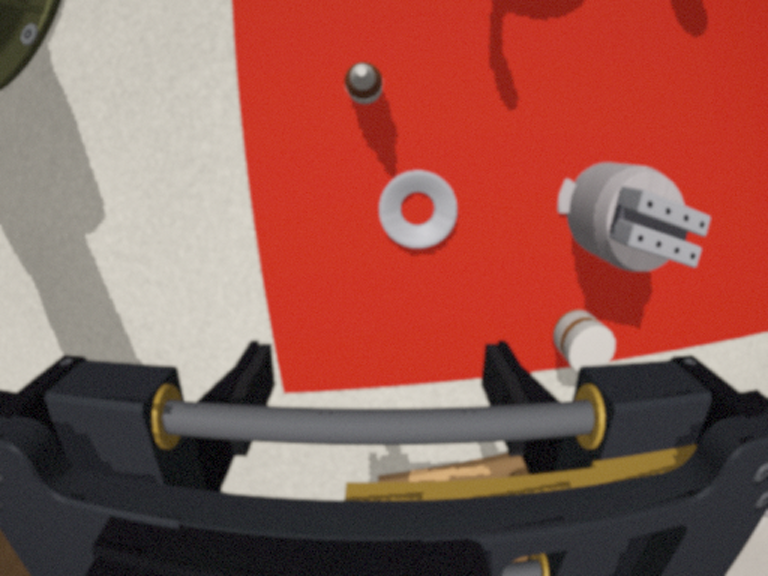

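The spring is at (418,209), against (416,211) predicted. In the side crops the bore of s3 sits low in its rim, so it lies hollow up and is spring_b. In s1 and s2 the bore sits high, so they lie hollow down (a and c). The black ring is the decoy. No flips are needed. Next I'll look at the base, then pick s2.

>>> step_arm --delta_pos '[[0.3,0.18,0],[0.6,0.36,0],[0.9,0.54,0],[1.0,0.6,0],[1.0,0.6,0],[1.0,0.6,0]]' --rot '[[0,0,0],[0,0,0],[0,0,0],[0,0,0],[0,0,0],[0,0,0]]' --gripper '[1,1,1,1,1,1]'

```text
time_s: 1.82
tool_pos: [0.524, -0.1452, 0.2132]
tool_rot: [-179.9, 0.0, 84.9]
force: [-1.0, -0.5, 0.4]
grip_width: 0.0869
grasp_force: 0.0
```

```bash
python3 - <<'E'
from h import *
go(.471,.2104,.19,85)
c=cam("wrist"); 
q=proj(c,(.527,-.044,.05)); print(q)
x0=int(np.clip(q[0]-110,0,292)); y0=int(np.clip(q[1]-95,0,194)); print(x0,y0)
cv2.imwrite("pics/w2.png",cv2.resize(c["img"][y0:y0+190,x0:x0+220,::-1],None,fx=3,fy=3,interpolation=cv2.INTER_CUBIC))
E
```

```text
delta [ 1.7471 -0.4234  0.1159] rotz -0.0017 t 1.8 rpy [-1.7995e+02  3.0000e-02  8.4850e+01] p [ 0.524  -0.1452  0.2132]
[245.89628063  84.87460067]
135 0
```

View pics/w2.png

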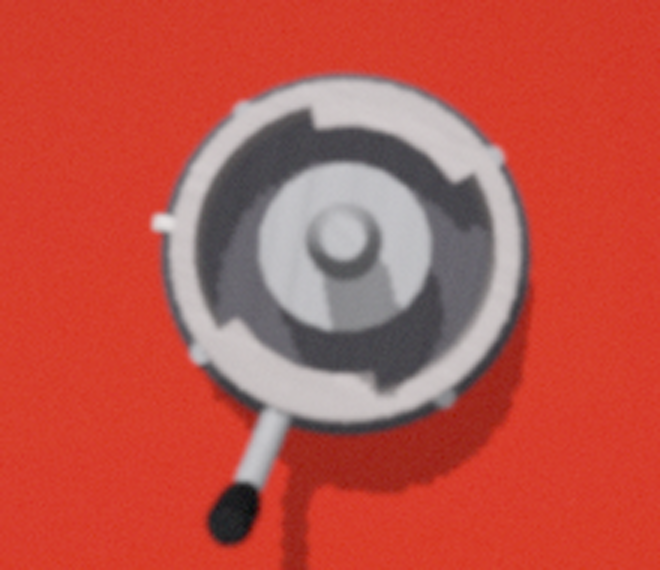

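The base crop shows the boss centre at (345,246), the spindle tip at (343,236), the white mark at (162,223) and the handle top at (231,518), all 3x with offset (135,0).

```bash
python3 - <<'E'
from h import *
c=load("wrist")
f=lambda u,v,z:at(c,135+u/3,v/3,z)[:2]
s=f(345,246.5,.051);sp=f(344,236,.096);col=f(345,252,.043);m=f(163,223,.023);hd=f(231,517,.101)
print("seat",s,"spindle",sp,"collar",col)
C=(s+sp)/2
for n,p in(("mark",m),("handle",hd)): d=p-C; print(n,p,np.hypot(*d),np.degrees(np.arctan2(d[1],d[0])))
for p in ((.471,.2104),(.6144,.2414),(.4215,-.299)): pass
E
```

```text
seat [ 0.53148295 -0.04159711] spindle [ 0.53152864 -0.04121597] collar [ 0.53129561 -0.04307651]
mark [ 0.46372575 -0.02273375] 0.07030510317567748 164.59759705243363
handle [ 0.48961681 -0.12216755] 0.09097816877622954 -117.41478645114806
```

>>> step_arm --delta_pos '[[0.3,-0.1,0],[0.6,-0.2,0],[0.9,-0.3,0],[0.95,-0.42,0],[0.95,-0.42,0],[0.95,-0.42,0]]' --rot '[[0,0,0],[0,0,0],[0,0,0],[0,0,0],[0,0,0],[0,0,0]]' --gripper '[1,1,1,1,1,1]'

```text
time_s: 2.62
tool_pos: [0.4579, 0.0505, 0.2137]
tool_rot: [179.9, 0.0, 84.8]
force: [0.3, -0.6, 0.7]
grip_width: 0.0871
grasp_force: 0.0
```

```bash
python3 - <<'E'
from h import *
c=cam("wrist"); 
R=[]
for p in((.471,.2104,.009),(.6144,.2414,.009)):
    q=proj(c,p); print(q)
    g=c["img"].astype(int); m=((g.max(2)-g.min(2))<60)&(g.sum(2)>250)
    n,l,st,ce=cv2.connectedComponentsWithStats(m.astype(np.uint8))
    i=np.argmin(np.hypot(*(ce[1:]-q).T))+1
    cn,_=cv2.findContours((l==i).astype(np.uint8),cv2.RETR_CCOMP,cv2.CHAIN_APPROX_NONE)
    for k in cn:
        if len(k)<8: continue
        e=cv2.fitEllipse(k); print(e, [at(c,*e[0],z)[:2].round(4) for z in(.003,.0055,.014)])
    x,y=np.clip(q-45,0,[420,290]).astype(int)
go(.471,.2104,.19,85)
E
```

```text
[250.17597684  37.86383854]
((250.61447143554688, 36.8513069152832), (48.844635009765625, 51.74864196777344), 91.57986450195312) [array([0.4717, 0.2129]), array([0.4717, 0.2124]), array([0.4715, 0.2105])]
((250.6105194091797, 35.68319320678711), (22.395038604736328, 23.43303108215332), 97.07467651367188) [array([0.4719, 0.2144]), array([0.4718, 0.2138]), array([0.4717, 0.212 ])]
[363.8392861   12.18817523]
((363.89630126953125, 15.549847602844238), (36.17308807373047, 47.84684753417969), 104.55961608886719) [array([0.6164, 0.2385]), array([0.6154, 0.2378]), array([0.6118, 0.2354])]
((365.3987731933594, 10.935837745666504), (17.65777015686035, 22.015138626098633), 140.4494171142578) [array([0.6193, 0.2451]), array([0.6183, 0.2443]), array([0.6146, 0.2417])]
delta [ 0.8021 -0.0085  0.1183] rotz -0.0027 t 2.7 rpy [1.7996e+02 1.0000e-02 8.4770e+01] p [0.4581 0.0505 0.2137]
```

>>> step_arm --delta_pos '[[0.3,0,0],[0.6,-0.005,0.15],[0.81,-0.007,0.35],[0.81,-0.007,0.47],[0.81,-0.007,0.47],[0.81,-0.007,0.47]]' --rot '[[0,0,0],[0,0,0],[0,0,0],[0,0,0],[0,0,0],[0,0,0]]' --gripper '[1,1,1,1,1,1]'

```text
time_s: 3.42
tool_pos: [0.4715, 0.213, 0.1203]
tool_rot: [180.0, -0.0, 84.8]
force: [0.5, -0.9, 0.4]
grip_width: 0.087
grasp_force: 0.0
```

```bash
cat >> h.py <<'E'
def rings(c,p,zs):
    q=proj(c,p); g=c["img"].astype(int); m=((g.max(2)-g.min(2))<60)&(g.sum(2)>250)
    n,l,st,ce=cv2.connectedComponentsWithStats(m.astype(np.uint8))
    i=np.argmin(np.hypot(*(ce[1:]-q).T)+1e3*(st[1:,4]<100))+1
    cn,_=cv2.findContours((l==i).astype(np.uint8),cv2.RETR_CCOMP,cv2.CHAIN_APPROX_NONE)
    for k in cn:
        if len(k)<12: continue
        # back-project contour to each height, fit a circle
        for z in zs:
            w=np.array([at(c,u,v,z)[:2] for u,v in k[:,0]])
            A=np.c_[2*w,np.ones(len(w))]; s=np.linalg.lstsq(A,(w**2).sum(1),rcond=None)[0]
            print(z,"circle",s[:2].round(4),"r",np.sqrt(s[2]+s[:2]@s[:2]).round(4))
E
python3 - <<'E'
from h import *
c=cam("wrist"); rings(c,(.4717,.212,.009),(.0055,.014))
go(.4717,.212,.015,85)
E
```

```text
0.0055 circle [0.4718 0.2127] r 0.031
0.014 circle [0.4721 0.2154] r 0.03
0.0055 circle [0.4717 0.2109] r 0.014
0.014 circle [0.4719 0.2136] r 0.0135
delta [-0.0056  0.0006  0.5285] rotz -0.002 t 3.5 rpy [ 1.7989e+02 -3.0000e-02  8.4830e+01] p [0.4717 0.2131 0.1207]
```

>>> step_arm --delta_pos '[[0,0,0.2],[0,0,0.4],[0,0,0.5],[0,0,0.527],[0,0,0.527],[0,0,0.527],[0,0,0.527],[0,0,0.527],[0,0,0.527],[0,0,0.527]]' --rot '[[0,0,0],[0,0,0],[0,0,0],[0,0,0],[0,0,0],[0,0,0],[0,0,0],[0,0,0],[0,0,0],[0,0,0]]' --gripper '[1,1,1,1,1,-1,-1,-1,-1,-1]' --squeeze 20

```text
time_s: 4.72
tool_pos: [0.4703, 0.2141, 0.0145]
tool_rot: [180.0, 0.0, 85.0]
force: [0.1, 0.3, 4.3]
grip_width: 0.0606
grasp_force: 20.9
```

```bash
python3 - <<'E'
from h import *
go(.5315,-.0415,.13,85)
print(env.get_obs()["grip_width"],env.get_obs()["grasp_force"])
E
```

```text
delta [-1.2465  0.4164 -0.5775] rotz -0.0002 t 4.7 rpy [1.7998e+02 1.0000e-02 8.4990e+01] p [0.4703 0.2141 0.0145]
0.060567549596565476 20.86886870521994
```

>>> step_arm --delta_pos '[[0,0,-0.15],[0,0,-0.4],[-0.2,0.05,-0.65],[-0.45,0.15,-0.7],[-0.7,0.25,-0.7],[-0.9,0.35,-0.7],[-0.95,0.415,-0.7],[-0.95,0.415,-0.7],[-0.95,0.415,-0.7]]' --rot '[[0,0,0],[0,0,0],[0,0,0],[0,0,0],[0,0,0],[0,0,0],[0,0,0],[0,0,0],[0,0,0]]' --gripper '[-1,-1,-1,-1,-1,-1,-1,-1,-1]'

```text
time_s: 5.85
tool_pos: [0.5355, 0.0198, 0.1539]
tool_rot: [-179.9, -0.1, 85.2]
force: [0.1, 0.9, -1.0]
grip_width: 0.0607
grasp_force: 20.0
```

```bash
python3 - <<'E'
from h import *
go(.5315,-.0415,.13,85)
print(env.get_obs()["grip_width"],env.get_obs()["grasp_force"])
c=cam("wrist","w3.png",1.5)
E
```

```text
delta [-0.3069  0.0057  0.1193] rotz 0.0018 t 5.8 rpy [-1.7994e+02 -5.0000e-02  8.5160e+01] p [0.5355 0.0198 0.1539]
0.060721450772233496 20.000122144119814
```

View pics/w3.png

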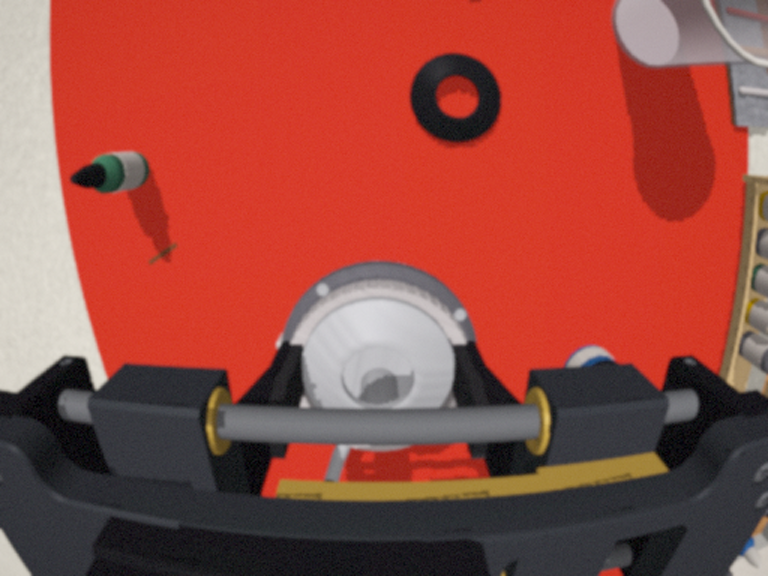

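The spring hangs level between the fingers, with its rim spanning (302 to 455, 297 to 448) and its bore at about (379,372), 1.5x. I'll work out its centre in the tool frame.

```bash
python3 - <<'E'
from h import *
c=load("wrist"); T=np.array([.5355,.0198]); a=np.radians(85.1)
def tf(p): d=p-T; return np.array([d[0]*np.cos(a)+d[1]*np.sin(a),d[0]*np.sin(a)-d[1]*np.cos(a)])
z0=.154-.0125
for u,v,z in((378.5,297,z0+.004),(378.5,449,z0+.002),(302,368,z0+.003),(455,368,z0+.003),(378.5,343,z0+.011),(344,373,z0+.011),(414,373,z0+.011)): print((tf(at(c,u/1.5,v/1.5,z)[:2])*1e3).round(1))
E
```

```text
[30.4  0.5]
[-42.7   0.7]
[ -0.6 -30.7]
[-0.5 31.8]
[14.6  0.5]
[  1.7 -12.8]
[ 1.7 14.3]
```

```bash
python3 - <<'E'
from h import *
t=load("top");s=load("side")
g=t["img"].astype(int)
q=proj(t,(.529,-.042,.03))
m=((g.max(2)-g.min(2))<60).astype(np.uint8)
m=cv2.morphologyEx(m,cv2.MORPH_OPEN,cv2.getStructuringElement(cv2.MORPH_ELLIPSE,(13,13)))
n,l,st,ce=cv2.connectedComponentsWithStats(m)
i=l[int(q[1])-12,int(q[0])-15] or l[int(q[1])+20,int(q[0])]
k=cv2.findContours((l==i).astype(np.uint8),cv2.RETR_EXTERNAL,cv2.CHAIN_APPROX_NONE)[0][0]
(x,y),r=cv2.minEnclosingCircle(k); print(x,y,r,[at(t,x,y,z)[:2].round(4) for z in(.02,.03,.043)])
# springs by same method, for bias
for p in((.471,.21,.008),): rings(t,p,(.0055,))
for p in((.5315,-.0415,.096),(.528,-.0415,.096)): print("side tip",proj(s,p),"top tip",proj(t,p))
im=s["img"];X,Y=[int(v) for v in proj(s,(.53,-.042,.096))]
jm=t["img"];U,V=[int(v) for v in proj(t,(.53,-.042,.096))]
print(X,Y,U,V)
f=lambda a,x,y:cv2.resize(a[y-16:y+16,x-16:x+16],(384,384),interpolation=cv2.INTER_CUBIC)
cv2.imwrite("pics/tip.png",np.hstack([f(im,X,Y),f(jm,U,V)])[:,:,::-1])
E
```

```text
259.0555419921875 192.15078735351562 27.615854263305664 [array([ 0.5298, -0.0415]), array([ 0.529 , -0.0415]), array([ 0.5279, -0.0414])]
0.0055 circle [0.472  0.2133] r 0.0297
0.0055 circle [0.4726 0.2144] r 0.0152
side tip [265.72568452 194.2731106 ] top tip [259.01348526 188.83856438]
side tip [266.91307608 194.69711677] top tip [259.04923639 190.26081095]
266 194 259 189
```

View pics/tip.png

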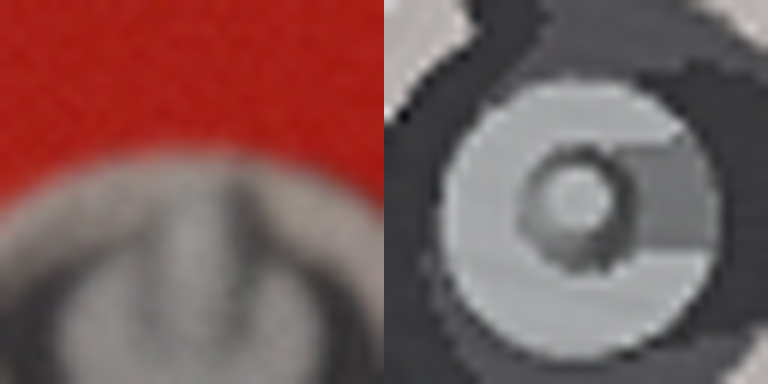

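The side crop shows the tip at about (192,190), and the top crop shows the tip at (579,197) and the boss at (580,218). Together they put the spindle axis near (0.531, -0.0413), which agrees with the wrist estimate, so I'll go above it and lower.

>>> step_arm --delta_pos '[[-0.15,0,0],[-0.305,0,0],[-0.307,0.002,0],[-0.307,0.002,0],[-0.307,0.002,0]]' --rot '[[0,0,0],[0,0,0],[0,0,0],[0,0,0],[0,0,0]]' --gripper '[-1,-1,-1,-1,-1]'

```text
time_s: 6.52
tool_pos: [0.5313, -0.0418, 0.1543]
tool_rot: [180.0, -0.0, 85.1]
force: [0.5, -0.0, -0.3]
grip_width: 0.0608
grasp_force: 20.0
```

```bash
python3 - <<'E'
from h import *
go(.531,-.0413,.063,85)
c=cam("wrist","w4.png",1.5)
E
```

```text
delta [ 0.0024 -0.0016  0.4563] rotz 0.0017 t 6.5 rpy [ 1.7999e+02 -2.0000e-02  8.5150e+01] p [ 0.5313 -0.0418  0.1543]
```

View pics/w4.png

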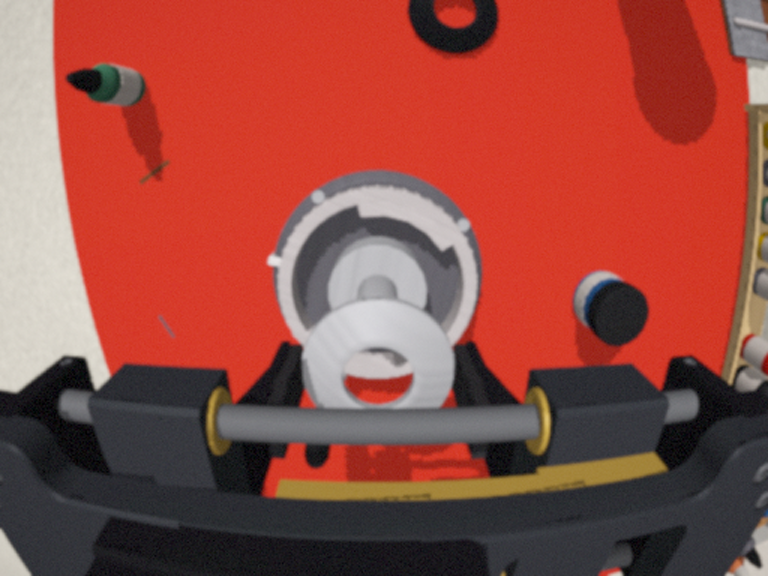

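The spring hangs centred (378) with the spindle under it (378). I'll lower it.

>>> step_arm --delta_pos '[[0,0,0.15],[0,0,0.25],[0,0,0.3],[0,0,0.34],[0,0,0.38],[0,0,0.42],[0,0,0.445],[0,0,0.45],[0,0,0.45]]' --rot '[[0,0,0],[0,0,0],[0,0,0],[0,0,0],[0,0,0],[0,0,0],[0,0,0],[0,0,0],[0,0,0]]' --gripper '[-1,-1,-1,-1,-1,-1,-1,-1,-1]'

```text
time_s: 7.7
tool_pos: [0.5314, -0.0425, 0.0641]
tool_rot: [180.0, -0.1, 85.0]
force: [-0.6, 5.4, 1.4]
grip_width: 0.0605
grasp_force: 20.0
```

>>> step_arm --delta_pos '[[0,0,0.006],[0,0,0.006],[0,0,0.006],[0,0,0.006],[0,0,0.006],[0,0,-0.1],[0,0,-0.3],[0,0,-0.5],[0,0,-0.5]]' --rot '[[0,0,0],[0,0,0],[0,0,0],[0,0,0],[0,0,0],[0,0,0],[0,0,0],[0,0,0],[0,0,0]]' --gripper '[-1,1,1,1,1,1,1,1,1]'

```text
time_s: 8.82
tool_pos: [0.5337, -0.0439, 0.1676]
tool_rot: [179.6, 0.1, 85.0]
force: [-0.1, 0.6, -1.0]
grip_width: 0.0874
grasp_force: 0.0
```

```bash
python3 - <<'E'
from h import *
go(.4215,-.299,.18,85)
c=cam("wrist","w5.png",1.5)
rings(c,(.531,-.041,.055),(.054,.062))
E
```

```text
delta [-1.3195 -0.4471 -0.062 ] rotz -0.0003 t 8.8 rpy [1.7961e+02 8.0000e-02 8.4980e+01] p [ 0.5337 -0.0439  0.1676]
0.054 circle [ 0.5286 -0.0391] r 0.0661
0.062 circle [ 0.529  -0.0366] r 0.0641
0.054 circle [ 0.5367 -0.0528] r 0.0265
0.062 circle [ 0.5368 -0.05  ] r 0.0257
0.054 circle [ 0.5291 -0.0372] r 0.0427
0.062 circle [ 0.5295 -0.0348] r 0.0414
```

View pics/w5.png

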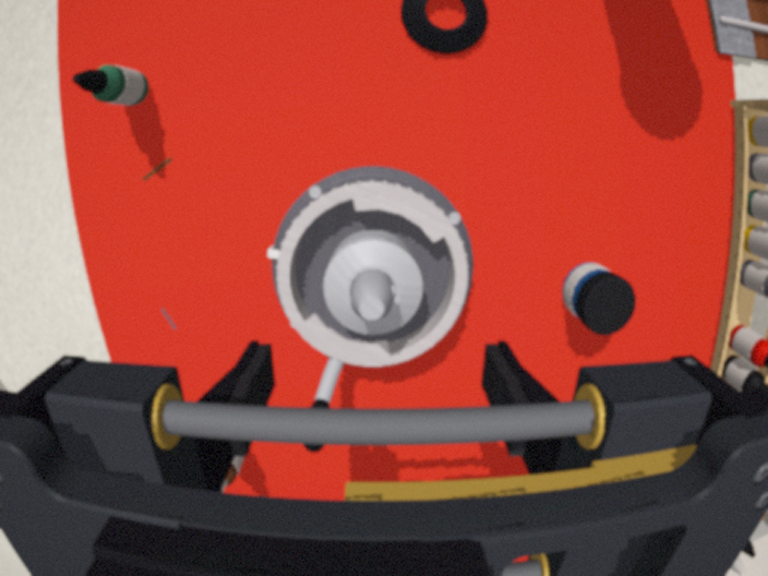

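The spring lies flat round the spindle at about (374,287). Next is s3 (spring_b).

>>> step_arm --delta_pos '[[-0.2,-0.1,0],[-0.5,-0.2,0],[-0.75,-0.3,0],[-1.0,-0.4,0],[-1.0,-0.447,0],[-1.0,-0.447,0]]' --rot '[[0,0,0],[0,0,0],[0,0,0],[0,0,0],[0,0,0],[0,0,0]]' --gripper '[1,1,1,1,1,1]'

```text
time_s: 9.62
tool_pos: [0.4238, -0.2345, 0.1631]
tool_rot: [-179.9, -0.1, 84.9]
force: [-0.2, 0.6, -0.9]
grip_width: 0.0871
grasp_force: 0.0
```

>>> step_arm --delta_pos '[[-0.15,0,0],[-0.3,0,0.1],[-0.32,0,0.2],[-0.32,0,0.2],[-0.32,0,0.2]]' --rot '[[0,0,0],[0,0,0],[0,0,0],[0,0,0],[0,0,0]]' --gripper '[1,1,1,1,1]'

```text
time_s: 10.25
tool_pos: [0.4203, -0.2975, 0.1246]
tool_rot: [180.0, -0.0, 85.1]
force: [-0.8, 0.7, 0.9]
grip_width: 0.0872
grasp_force: 0.0
```

```bash
python3 - <<'E'
from h import *
c=cam("wrist","w6.png",1.5)
rings(c,(.4225,-.2965,.012),(.003,.014))
t=load("top"); rings(t,(.4225,-.2965,.012),(.003,.014))
go(.4215,-.297,.0205,85)
E
```

```text
0.003 circle [ 0.4224 -0.3   ] r 0.032
0.014 circle [ 0.4226 -0.2965] r 0.0307
0.003 circle [ 0.4225 -0.2976] r 0.014
0.014 circle [ 0.4227 -0.2942] r 0.0135
0.003 circle [ 0.4232 -0.2989] r 0.0302
0.014 circle [ 0.4233 -0.2966] r 0.03
0.003 circle [ 0.4226 -0.2975] r 0.015
0.014 circle [ 0.4226 -0.2953] r 0.0149
delta [0.0048 0.0053 0.5223] rotz 0.0015 t 10.3 rpy [1.7993e+02 3.0000e-02 8.5130e+01] p [ 0.4204 -0.2979  0.125 ]
```

>>> step_arm --delta_pos '[[0.005,0.01,0.2],[0.005,0.01,0.4],[0.005,0.01,0.5],[0.005,0.01,0.53],[0.005,0.01,0.53],[0.005,0.01,0.53],[0.005,0.01,0.53],[0.005,0.01,0.53],[0.005,0.01,0.53],[0.005,0.01,0.53]]' --rot '[[0,0,0],[0,0,0],[0,0,0],[0,0,0],[0,0,0],[0,0,0],[0,0,0],[0,0,0],[0,0,0],[0,0,0]]' --gripper '[1,1,1,1,1,-1,-1,-1,-1,-1]'

```text
time_s: 11.55
tool_pos: [0.4215, -0.2983, 0.0186]
tool_rot: [180.0, 0.0, 85.0]
force: [-0.2, 0.2, 3.5]
grip_width: 0.061
grasp_force: 20.0
```

>>> step_arm --delta_pos '[[0,0,-0.15],[0,0,-0.4],[0,0,-0.65],[0,0,-0.75],[0,0,-0.75]]' --rot '[[0,0,0],[0,0,0],[0,0,0],[0,0,0],[0,0,0]]' --gripper '[-1,-1,-1,-1,-1]'

```text
time_s: 12.18
tool_pos: [0.4219, -0.2986, 0.1694]
tool_rot: [179.9, 0.1, 85.0]
force: [-1.3, 0.3, -0.2]
grip_width: 0.0608
grasp_force: 20.0
```

```bash
cat >> h.py <<'E'
def held(c,dz,zs):
    """ring held: outline in tool frame"""
    o=env.get_obs();p=o["tool_pos"];a=np.radians(o["tool_rot"][2])
    for u0,v0,z in zs:
        pass
E
python3 - <<'E'
from h import *
c=cam("wrist","w7.png",1.5)
o=env.get_obs();p=o["tool_pos"];print(o["grip_width"],o["grasp_force"])
# radial scan along tool x through the held ring
a=np.radians(o["tool_rot"][2]); ex=np.array([np.cos(a),np.sin(a)])
for x in np.arange(-30,46,2.5):
    w=p[:2]+ex*x/1e3; q=proj(c,(*w,p[2]-.0035)); print(x,c["img"][int(round(q[1])),int(round(q[0]))],end=" ")
go(.531,-.041,.16,85)
E
```

```text
0.06085884737841808 19.999739712802693
-30.0 [117 119 123] -27.5 [119 120 124] -25.0 [119 120 122] -22.5 [112 114 117] -20.0 [101 102 106] -17.5 [153 154 156] -15.0 [209 209 213] -12.5 [208 208 212] -10.0 [199 199 203] -7.5 [178 132 133] -5.0 [212  58  36] -2.5 [213  59  43] 0.0 [212  58  38] 2.5 [214  59  41] 5.0 [213  54  37] 7.5 [213  57  33] 10.0 [213  54  39] 12.5 [214  56  38] 15.0 [214  60  45] 17.5 [205  88  83] 20.0 [150 151 154] 22.5 [153 153 155] 25.0 [162 162 165] 27.5 [169 168 173] 30.0 [184 183 187] 32.5 [179 177 180] 35.0 [213  55  34] 37.5 [213  56  36] 40.0 [213  58  40] 42.5 [214  60  42] 45.0 [214  64  45] delta [1.3284 0.4355 0.0391] rotz -0.0002 t 12.2 rpy [-1.7999e+02  2.0000e-02  8.4980e+01] p [ 0.421  -0.298   0.1678]
```

>>> step_arm --delta_pos '[[0.2,0.1,0],[0.45,0.2,0],[0.7,0.3,0],[0.9,0.4,0],[0.9,0.4,0]]' --rot '[[0,0,0],[0,0,0],[0,0,0],[0,0,0],[0,0,0]]' --gripper '[-1,-1,-1,-1,-1]'

```text
time_s: 12.85
tool_pos: [0.5171, -0.1207, 0.1662]
tool_rot: [-179.9, -0.2, 85.4]
force: [-0.4, -0.9, -1.2]
grip_width: 0.0604
grasp_force: 20.0
```

>>> step_arm --delta_pos '[[0.2,0.02,0],[0.4,0.036,0],[0.423,0.036,0],[0.423,0.036,0],[0.423,0.036,0]]' --rot '[[0,0,0],[0,0,0],[0,0,0],[0,0,0],[0,0,0]]' --gripper '[-1,-1,-1,-1,-1]'

```text
time_s: 13.48
tool_pos: [0.5306, -0.0442, 0.1674]
tool_rot: [-179.9, 0.0, 84.8]
force: [-0.3, -0.0, -1.3]
grip_width: 0.0605
grasp_force: 20.0
```

```bash
python3 - <<'E'
from h import *
go(.531,-.042,.0775,85)
E
```

```text
delta [0.0111 0.001  0.4495] rotz -0.002 t 13.5 rpy [-1.7992e+02  4.0000e-02  8.4830e+01] p [ 0.5306 -0.0442  0.1674]
```

>>> step_arm --delta_pos '[[0.01,0.001,0.15],[0.01,0.001,0.25],[0.01,0.001,0.3],[0.01,0.001,0.34],[0.01,0.001,0.38],[0.01,0.001,0.42],[0.01,0.001,0.442],[0.01,0.001,0.442]]' --rot '[[0,0,0],[0,0,0],[0,0,0],[0,0,0],[0,0,0],[0,0,0],[0,0,0],[0,0,0]]' --gripper '[-1,-1,-1,-1,-1,-1,-1,-1]'

```text
time_s: 14.48
tool_pos: [0.5314, -0.0407, 0.0795]
tool_rot: [-180.0, 0.0, 85.0]
force: [-0.2, -2.0, -1.3]
grip_width: 0.0608
grasp_force: 20.0
```

>>> step_arm --delta_pos '[[0,0,0.007],[0,0,0.007],[0,0,0.007],[0,0,0.007],[0,0,0.007],[0,0,-0.1],[0,0,-0.3],[0,0,-0.5],[0,0,-0.5]]' --rot '[[0,0,0],[0,0,0],[0,0,0],[0,0,0],[0,0,0],[0,0,0],[0,0,0],[0,0,0],[0,0,0]]' --gripper '[-1,1,1,1,1,1,1,1,1]'

```text
time_s: 15.6
tool_pos: [0.5339, -0.0399, 0.1832]
tool_rot: [179.6, 0.1, 85.0]
force: [-0.8, -0.3, -1.0]
grip_width: 0.0869
grasp_force: 0.0
```

```bash
python3 - <<'E'
from h import *
c=cam("wrist","w8.png",1.5)
# outline of stack: brightness scan along tool x and y through axis at top rim height .073
o=env.get_obs();a=np.radians(o["tool_rot"][2]);ex=np.array([np.cos(a),np.sin(a)]);ey=np.array([np.sin(a),-np.cos(a)])
for e in(ex,ey):
    print([ (x,int(c["img"][tuple(np.round(proj(c,(*(np.array([.531,-.041])+e*x/1e3),.073))).astype(int)[::-1])].sum()/3)) for x in range(-40,41,2)])
go(.6155,.240,.18,180)
E
```

```text
[(-40, 169), (-38, 147), (-36, 145), (-34, 147), (-32, 140), (-30, 126), (-28, 175), (-26, 197), (-24, 181), (-22, 154), (-20, 147), (-18, 144), (-16, 158), (-14, 185), (-12, 191), (-10, 191), (-8, 190), (-6, 193), (-4, 195), (-2, 193), (0, 186), (2, 182), (4, 177), (6, 174), (8, 170), (10, 168), (12, 165), (14, 159), (16, 151), (18, 151), (20, 154), (22, 155), (24, 159), (26, 164), (28, 173), (30, 186), (32, 192), (34, 171), (36, 159), (38, 114), (40, 73)]
[(-40, 86), (-38, 105), (-36, 108), (-34, 109), (-32, 108), (-30, 152), (-28, 183), (-26, 177), (-24, 178), (-22, 178), (-20, 179), (-18, 181), (-16, 184), (-14, 174), (-12, 144), (-10, 157), (-8, 168), (-6, 177), (-4, 186), (-2, 192), (0, 186), (2, 179), (4, 168), (6, 157), (8, 143), (10, 119), (12, 140), (14, 179), (16, 190), (18, 187), (20, 187), (22, 189), (24, 191), (26, 191), (28, 191), (30, 181), (32, 121), (34, 102), (36, 104), (38, 107), (40, 103)]
delta [1.4313 0.2907 0.0058] rotz -1.1055 t 15.7 rpy [1.7982e+02 4.0000e-02 8.4990e+01] p [ 0.5326 -0.0401  0.1812]
```

The rim outline at z = 0.073 spans ±31 mm, so spring_b is seated flat. Next is s1, with the tool yawed to 165° so the body clears the cup.

>>> step_arm --delta_pos '[[0.2,0.05,0],[0.45,0.1,0],[0.7,0.15,0],[0.95,0.2,0],[1.0,0.25,0],[1.0,0.29,0],[1.0,0.29,0],[1.0,0.29,0],[1.0,0.29,0],[1.0,0.29,0]]' --rot '[[0,0,-0.12],[0,0,-0.24],[0,0,-0.36],[0,0,-0.48],[0,0,-0.6],[0,0,-0.72],[0,0,-0.84],[0,0,-0.931],[0,0,-0.931],[0,0,-0.931]]' --gripper '[1,1,1,1,1,1,1,1,1,1]'

```text
time_s: 16.9
tool_pos: [0.6064, 0.1539, 0.1789]
tool_rot: [-180.0, -0.1, 164.9]
force: [0.3, -0.3, 0.3]
grip_width: 0.0872
grasp_force: 0.0
```

```bash
python3 - <<'E'
from h import *
c=cam("wrist","w9.png",1.5)
rings(c,(.6155,.243,.009),(.0055,.014))
rings(load("top"),(.6155,.243,.009),(.0055,.014))
go(.616,.243,.12,165)
E
```

```text
0.0055 circle [0.616 0.243] r 0.0309
0.014 circle [0.6136 0.2413] r 0.0301
0.0055 circle [0.6176 0.2439] r 0.014
0.014 circle [0.6152 0.2421] r 0.0136
0.0055 circle [0.6163 0.2433] r 0.0296
0.014 circle [0.615  0.2414] r 0.0294
0.0055 circle [0.6173 0.2442] r 0.0152
0.014 circle [0.6159 0.2423] r 0.0151
delta [0.0703 0.4422 0.2958] rotz -0.0012 t 16.9 rpy [-1.7997e+02 -4.0000e-02  1.6490e+02] p [0.6065 0.154  0.1792]
```

>>> step_arm --delta_pos '[[0.03,0.2,0.05],[0.07,0.4,0.15],[0.07,0.442,0.3],[0.07,0.442,0.3],[0.07,0.442,0.3]]' --rot '[[0,0,0],[0,0,0],[0,0,0],[0,0,0],[0,0,0]]' --gripper '[1,1,1,1,1]'

```text
time_s: 17.58
tool_pos: [0.6168, 0.2423, 0.1205]
tool_rot: [-180.0, 0.1, 164.9]
force: [-0.3, -0.4, 0.2]
grip_width: 0.0871
grasp_force: 0.0
```

```bash
python3 - <<'E'
from h import *
c=cam("wrist","w10.png",1.5)
rings(c,(.616,.243,.009),(.0055,.014))
go(.616,.243,.0155,165)
E
```

```text
0.0055 circle [0.616  0.2428] r 0.0309
0.014 circle [0.6134 0.2435] r 0.0299
0.0055 circle [0.6177 0.2422] r 0.014
0.014 circle [0.615  0.2429] r 0.0136
delta [0.0065 0.0022 0.5278] rotz -0.0013 t 17.6 rpy [1.7998e+02 1.0000e-01 1.6489e+02] p [0.6171 0.2422 0.1211]
```

>>> step_arm --delta_pos '[[0.008,0.002,0.2],[0.008,0.002,0.4],[0.008,0.002,0.5],[0.008,0.002,0.524],[0.008,0.002,0.524],[0.008,0.002,0.524],[0.008,0.002,0.524],[0.008,0.002,0.524],[0.008,0.002,0.524],[0.008,0.002,0.524]]' --rot '[[0,0,0],[0,0,0],[0,0,0],[0,0,0],[0,0,0],[0,0,0],[0,0,0],[0,0,0],[0,0,0],[0,0,0]]' --gripper '[1,1,1,1,1,-1,-1,-1,-1,-1]'

```text
time_s: 18.88
tool_pos: [0.6149, 0.2439, 0.0153]
tool_rot: [-180.0, 0.0, 165.0]
force: [-0.4, -1.3, 2.6]
grip_width: 0.0606
grasp_force: 20.0
```

>>> step_arm --delta_pos '[[0,0,-0.15],[0,0,-0.4],[0,0,-0.65],[0,0,-0.78],[0,0,-0.78]]' --rot '[[0,0,0],[0,0,0],[0,0,0],[0,0,0],[0,0,0]]' --gripper '[-1,-1,-1,-1,-1]'

```text
time_s: 19.5
tool_pos: [0.6157, 0.2447, 0.173]
tool_rot: [179.9, 0.2, 165.0]
force: [-0.1, -0.6, -1.3]
grip_width: 0.0601
grasp_force: 20.0
```

```bash
python3 - <<'E'
from h import *
c=cam("wrist","w11.png",1.5)
o=env.get_obs();p=o["tool_pos"];print(o["grip_width"],o["grasp_force"])
a=np.radians(o["tool_rot"][2]); ex=np.array([np.cos(a),np.sin(a)])
for dz,r in((-.0075,range(26,37)),(-.0005,range(8,20))):
    print([(x,c["img"][tuple(np.round(proj(c,(*(p[:2]+ex*x/1e3),p[2]+dz))).astype(int)[::-1])].tolist()) for x in r])
go(.531,-.0405,.17,85)
E
```

```text
0.060801527211027696 19.999699518084526
[(26, [207, 207, 210]), (27, [206, 204, 209]), (28, [180, 179, 184]), (29, [165, 155, 159]), (30, [203, 105, 101]), (31, [225, 68, 54]), (32, [224, 62, 41]), (33, [224, 65, 44]), (34, [225, 63, 44]), (35, [225, 66, 45]), (36, [225, 64, 41])]
[(8, [223, 58, 41]), (9, [225, 65, 43]), (10, [225, 68, 47]), (11, [225, 80, 67]), (12, [211, 159, 160]), (13, [204, 188, 192]), (14, [205, 204, 208]), (15, [211, 211, 215]), (16, [213, 212, 216]), (17, [214, 214, 218]), (18, [213, 211, 216]), (19, [212, 211, 215])]
delta [ 0.0367 -1.482   0.0043] rotz 0.9308 t 19.6 rpy [1.80e+02 4.00e-02 1.65e+02] p [0.6148 0.2439 0.1709]
```

>>> step_arm --delta_pos '[[0,-0.2,0],[0.01,-0.45,0],[0.02,-0.7,0],[0.03,-0.9,0],[0.03,-1.0,0],[0.03,-1.0,0]]' --rot '[[0,0,0],[0,0,0],[0,0,0],[0,0,0],[0,0,0],[0,0,0]]' --gripper '[-1,-1,-1,-1,-1,-1]'

```text
time_s: 20.3
tool_pos: [0.5561, 0.0495, 0.1689]
tool_rot: [-179.9, -0.2, 164.8]
force: [-0.5, -0.5, -0.5]
grip_width: 0.0607
grasp_force: 20.0
```

>>> step_arm --delta_pos '[[0.01,-0.2,0],[0.014,-0.4,0],[0.014,-0.48,0],[0.014,-0.48,0],[0.014,-0.48,0]]' --rot '[[0,0,0],[0,0,0],[0,0,0],[0,0,0],[0,0,0]]' --gripper '[-1,-1,-1,-1,-1]'

```text
time_s: 20.92
tool_pos: [0.53, -0.0373, 0.1709]
tool_rot: [179.9, 0.0, 165.2]
force: [0.2, 0.4, -0.6]
grip_width: 0.0605
grasp_force: 20.0
```

```bash
python3 - <<'E'
from h import *
go(.5296,-.0398,.0855,165)
E
```

```text
delta [-0.001  -0.0125  0.4272] rotz 0.0019 t 20.9 rpy [179.91   0.   165.16] p [ 0.53   -0.0373  0.1709]
```

>>> step_arm --delta_pos '[[-0.001,-0.0125,0.15],[-0.001,-0.0125,0.25],[-0.001,-0.0125,0.3],[-0.001,-0.0125,0.34],[-0.001,-0.0125,0.38],[-0.001,-0.0125,0.41],[-0.001,-0.0125,0.42],[-0.001,-0.0125,0.42]]' --rot '[[0,0,0],[0,0,0],[0,0,0],[0,0,0],[0,0,0],[0,0,0],[0,0,0],[0,0,0]]' --gripper '[-1,-1,-1,-1,-1,-1,-1,-1]'

```text
time_s: 21.92
tool_pos: [0.5293, -0.0423, 0.087]
tool_rot: [-180.0, 0.0, 165.0]
force: [0.5, 0.0, 0.5]
grip_width: 0.0605
grasp_force: 20.0
```

>>> step_arm --delta_pos '[[0,0,0.007],[0,0,0.007],[0,0,0.007],[0,0,0.007],[0,0,0.007],[0,0,-0.1],[0,0,-0.3],[0,0,-0.5],[0,0,-0.5]]' --rot '[[0,0,0],[0,0,0],[0,0,0],[0,0,0],[0,0,0],[0,0,0],[0,0,0],[0,0,0],[0,0,0]]' --gripper '[-1,1,1,1,1,1,1,1,1]'

```text
time_s: 23.05
tool_pos: [0.5318, -0.0419, 0.1914]
tool_rot: [-180.0, 0.4, 165.0]
force: [0.1, 0.4, -0.2]
grip_width: 0.0869
grasp_force: 0.0
```

```bash
python3 - <<'E'
from h import *
c=cam("wrist","w12.png",1.5)
o=env.get_obs();a=np.radians(o["tool_rot"][2]);ex=np.array([np.cos(a),np.sin(a)]);ey=np.array([np.sin(a),-np.cos(a)])
for e in(ex,ey):
  for z in (.077,.084):
    print(z,[ (x,int(c["img"][tuple(np.round(proj(c,(*(np.array([.531,-.041])+e*x/1e3),z))).astype(int)[::-1])].sum()/3)) for x in range(-36,37,2)])
go(.592,-.305,.2,85)
E
```

```text
0.077 [(-36, 164), (-34, 152), (-32, 154), (-30, 176), (-28, 187), (-26, 190), (-24, 191), (-22, 189), (-20, 191), (-18, 199), (-16, 190), (-14, 158), (-12, 196), (-10, 210), (-8, 207), (-6, 205), (-4, 207), (-2, 207), (0, 206), (2, 189), (4, 178), (6, 174), (8, 169), (10, 162), (12, 175), (14, 210), (16, 219), (18, 219), (20, 219), (22, 219), (24, 217), (26, 215), (28, 214), (30, 200), (32, 176), (34, 192), (36, 153)]
0.084 [(-36, 210), (-34, 186), (-32, 154), (-30, 151), (-28, 164), (-26, 184), (-24, 188), (-22, 189), (-20, 188), (-18, 191), (-16, 199), (-14, 190), (-12, 158), (-10, 196), (-8, 210), (-6, 207), (-4, 205), (-2, 207), (0, 207), (2, 206), (4, 189), (6, 179), (8, 176), (10, 169), (12, 162), (14, 175), (16, 210), (18, 219), (20, 219), (22, 219), (24, 220), (26, 216), (28, 215), (30, 214), (32, 179), (34, 192), (36, 170)]
0.077 [(-36, 83), (-34, 90), (-32, 152), (-30, 181), (-28, 182), (-26, 182), (-24, 187), (-22, 185), (-20, 189), (-18, 197), (-16, 188), (-14, 144), (-12, 122), (-10, 116), (-8, 123), (-6, 143), (-4, 179), (-2, 197), (0, 206), (2, 205), (4, 201), (6, 201), (8, 197), (10, 184), (12, 175), (14, 209), (16, 214), (18, 215), (20, 216), (22, 215), (24, 214), (26, 212), (28, 213), (30, 203), (32, 145), (34, 83), (36, 82)]
0.084 [(-36, 113), (-34, 85), (-32, 146), (-30, 175), (-28, 178), (-26, 180), (-24, 185), (-22, 186), (-20, 190), (-18, 200), (-16, 189), (-14, 154), (-12, 138), (-10, 114), (-8, 126), (-6, 168), (-4, 200), (-2, 206), (0, 207), (2, 206), (4, 205), (6, 203), (8, 196), (10, 174), (12, 180), (14, 206), (16, 215), (18, 214), (20, 212), (22, 215), (24, 214), (26, 212), (28, 206), (30, 197), (32, 90), (34, 84), (36, 137)]
delta [-0.6373 -1.1895 -0.0533] rotz 0.9308 t 23.1 rpy [-179.96    0.24  165.  ] p [ 0.5304 -0.0422  0.1893]
```

All three springs are seated: the rim spans ±31 mm at z = 0.077 in both directions. On to the head. In the first wrist view its jaws lay at about -21°, so I'll use a tool yaw of about 159°.

>>> step_arm --delta_pos '[[-0.1,-0.2,0],[-0.25,-0.45,0],[-0.4,-0.7,0],[-0.5,-0.95,0],[-0.6,-1.0,0],[-0.637,-1.0,0],[-0.637,-1.0,0]]' --rot '[[0,0,0.03],[0,0,0.068],[0,0,0.068],[0,0,0.068],[0,0,0.068],[0,0,0.068],[0,0,0.068]]' --gripper '[1,1,1,1,1,1,1]'

```text
time_s: 23.98
tool_pos: [0.6004, -0.2671, 0.1861]
tool_rot: [179.9, -0.1, 159.2]
force: [-0.1, -0.1, 0.6]
grip_width: 0.0871
grasp_force: 0.0
```

```bash
python3 - <<'E'
from h import *
c=cam("wrist")
q=proj(c,(.592,-.305,.104)); print(q)
x0=int(np.clip(q[0]-90,0,332)); y0=int(np.clip(q[1]-75,0,234)); print(x0,y0)
cv2.imwrite("pics/w13.png",cv2.resize(c["img"][y0:y0+150,x0:x0+180,::-1],None,fx=4,fy=4,interpolation=cv2.INTER_CUBIC))
go(.592,-.305,.2,159)
E
```

```text
[206.28274471 210.45999517]
116 135
delta [-0.0288 -0.1938 -0.0675] rotz 0.0033 t 24.0 rpy [ 1.7996e+02 -8.0000e-02  1.5928e+02] p [ 0.6003 -0.2667  0.1865]
```

View pics/w13.png

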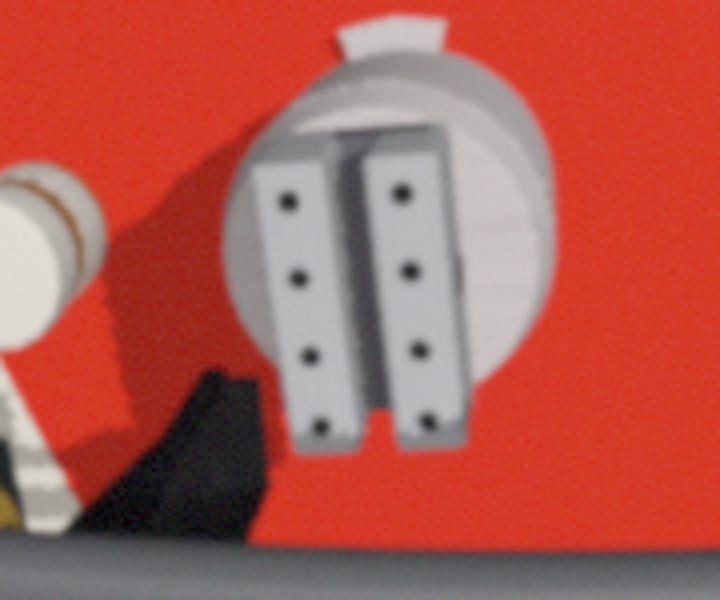

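The crop (4x, offset (116,135)) shows the jaw screw holes running from (288,202) to (321,427) and from (402,192) to (429,421), with a lug at (395,35).

```bash
python3 - <<'E'
from h import *
c=load("wrist")
f=lambda u,v,z=.104:at(c,116+(u+.5)/4-.5,135+(v+.5)/4-.5,z)[:2]
L=[f(*p) for p in((288,202),(299,278),(310,356),(321,427))];R=[f(*p) for p in((402,192),(411,271),(420,350),(429,421))]
C=np.mean(L+R,0); print("centre",C,"pitch",np.linalg.norm(L[3]-L[0]),"sep",np.linalg.norm(np.mean(L,0)-np.mean(R,0)))
for l in(L,R): d=l[0]-l[3]; print(np.degrees(np.arctan2(d[1],d[0])))
lug=f(395,35,.008); d=lug-C; print("lug",np.linalg.norm(d),np.degrees(np.arctan2(d[1],d[0])))
k=[f(252,165),f(435,152),f(292,440),f(468,436)]; print(np.mean(k,0),np.linalg.norm(k[0]-k[2]),np.linalg.norm(k[0]-k[1]))
go(C[0],C[1],.16,161)
E
```

```text
centre [ 0.59409904 -0.30666005] pitch 0.05197440340929081 sep 0.024141104009096116
163.22773467860105
163.47596620615306
lug 0.0457293074270846 162.28599189731995
[ 0.59209064 -0.30554169] 0.063382949572365 0.038246815560162774
delta [-0.0415 -0.1978  0.1325] rotz -0.02 t 24.0 rpy [ 1.7996e+02 -8.0000e-02  1.5928e+02] p [ 0.6003 -0.2667  0.1865]
```

>>> step_arm --delta_pos '[[-0.02,-0.1,0],[-0.039,-0.198,0],[-0.039,-0.198,0.1],[-0.039,-0.198,0.25],[-0.039,-0.198,0.4],[-0.039,-0.198,0.465],[-0.039,-0.198,0.465],[-0.039,-0.198,0.465]]' --rot '[[0,0,-0.047],[0,0,-0.047],[0,0,-0.047],[0,0,-0.047],[0,0,-0.047],[0,0,-0.047],[0,0,-0.047],[0,0,-0.047]]' --gripper '[1,1,1,1,1,1,1,1]'

```text
time_s: 25.02
tool_pos: [0.5945, -0.3081, 0.0951]
tool_rot: [-180.0, 0.1, 163.2]
force: [0.8, 0.3, 0.2]
grip_width: 0.0872
grasp_force: 0.0
```

>>> step_arm --delta_pos '[[0,0,0],[0,0,0],[0,0,0],[0,0,0],[0,0,0],[0,0,0]]' --rot '[[0,0,0],[0,0,0],[0,0,0],[0,0,0],[0,0,0],[0,0,0]]' --gripper '[-1,-1,-1,-1,-1,-1]' --squeeze 45

```text
time_s: 25.78
tool_pos: [0.5941, -0.3072, 0.0941]
tool_rot: [179.9, 0.0, 163.2]
force: [-0.1, 1.8, -0.1]
grip_width: 0.0394
grasp_force: 45.0
```

```bash
python3 - <<'E'
from h import *
o=env.get_obs();print(o["grip_width"],o["grasp_force"],o["force"],o["qpos"].round(1))
go(.531,-.0405,.24,164.6)
E
```

```text
0.03936089920931362 44.98935251031071 [-0.12953767  1.76926325 -0.11238774] [ 59.8  34.5 -48.1  87.9  26.7  69.6  80.5]
delta [ 0.6867  1.1861 -0.7297] rotz -0.0159 t 25.8 rpy [1.7994e+02 1.0000e-02 1.6323e+02] p [ 0.5941 -0.3072  0.0941]
```

>>> step_arm --delta_pos '[[0,0,-0.15],[0,0,-0.35],[0,0,-0.55],[0,0,-0.7],[0.1,0.15,-0.7],[0.2,0.35,-0.7],[0.35,0.6,-0.7],[0.5,0.8,-0.7],[0.6,0.95,-0.7],[0.687,1.0,-0.7],[0.687,1.0,-0.7]]' --rot '[[0,0,0],[0,0,0],[0,0,0],[0,0,0],[0,0,-0.016],[0,0,-0.016],[0,0,-0.016],[0,0,-0.016],[0,0,-0.016],[0,0,-0.016],[0,0,-0.016]]' --gripper '[-1,-1,-1,-1,-1,-1,-1,-1,-1,-1,-1]'

```text
time_s: 27.15
tool_pos: [0.5185, -0.0756, 0.2332]
tool_rot: [-179.9, -0.1, 164.7]
force: [0.5, -1.3, -5.3]
grip_width: 0.0394
grasp_force: 45.0
```

```bash
python3 - <<'E'
from h import *
go(.531,-.0405,.2,164.6)
c=cam("wrist","w14.png",1.5)
# holes of the held jaws: dark blobs near the top face
o=env.get_obs();p=o["tool_pos"];a=np.radians(o["tool_rot"][2])
z=p[2]+.0099
q=proj(c,(*p[:2],z)); print("face",q,o["grip_width"],o["force"])
x,y=int(q[0]),int(q[1]); g=cv2.cvtColor(c["img"],cv2.COLOR_RGB2GRAY)
E
```

```text
delta [-0.014   0.1856  0.1659] rotz 0.0014 t 27.1 rpy [-1.7987e+02 -9.0000e-02  1.6472e+02] p [ 0.5185 -0.0756  0.2332]
face [249.34754556 263.44450479] 0.039279797915314864 [ 0.15767346  0.35671523 -4.45621651]
```

>>> step_arm --delta_pos '[[-0.009,0.1,0],[-0.018,0.183,0],[-0.018,0.183,0],[-0.018,0.183,0],[-0.018,0.183,0],[-0.018,0.183,0]]' --rot '[[0,0,0],[0,0,0],[0,0,0],[0,0,0],[0,0,0],[0,0,0]]' --gripper '[-1,-1,-1,-1,-1,-1]'

```text
time_s: 27.95
tool_pos: [0.5331, -0.0435, 0.2339]
tool_rot: [-180.0, -0.0, 164.5]
force: [-0.1, 0.5, -4.4]
grip_width: 0.0402
grasp_force: 45.0
```

```bash
python3 - <<'E'
from h import *
go(.5317,-.0412,.12,164.6)
E
```

```text
delta [0.0097 0.0092 0.5693] rotz -0.0012 t 27.9 rpy [-179.98   -0.    164.5 ] p [ 0.5331 -0.0435  0.2339]
```

>>> step_arm --delta_pos '[[0.007,0.007,0.1],[0.007,0.007,0.25],[0.007,0.007,0.4],[0.007,0.007,0.47],[0.007,0.007,0.49],[0.007,0.007,0.49],[0.007,0.007,0.49],[0.007,0.007,0.49]]' --rot '[[0,0,0],[0,0,0],[0,0,0],[0,0,0],[0,0,0],[0,0,0],[0,0,0],[0,0,0]]' --gripper '[-1,-1,-1,-1,-1,-1,-1,-1]'

```text
time_s: 28.95
tool_pos: [0.5328, -0.0411, 0.1367]
tool_rot: [-180.0, 0.1, 164.6]
force: [-0.1, -0.4, -3.8]
grip_width: 0.0396
grasp_force: 45.0
```

```bash
python3 - <<'E'
from h import *
go(.5317,-.0412,.12,164.6)
E
```

```text
delta [ 0.005  -0.0019  0.0836] rotz -0.0005 t 28.9 rpy [-1.7998e+02  9.0000e-02  1.6456e+02] p [ 0.5328 -0.0411  0.1367]
```

>>> step_arm --delta_pos '[[0.004,0,0.02],[0.004,0,0.04],[0.004,0,0.06],[0.004,0,0.075],[0.004,0,0.08],[0.004,0,0.08],[0.004,0,0.08]]' --rot '[[0,0,0],[0,0,0],[0,0,0],[0,0,0],[0,0,0],[0,0,0],[0,0,0]]' --gripper '[-1,-1,-1,-1,-1,-1,-1]'

```text
time_s: 29.82
tool_pos: [0.5316, -0.0407, 0.12]
tool_rot: [180.0, 0.0, 164.6]
force: [0.3, 1.2, -5.5]
grip_width: 0.0402
grasp_force: 45.0
```

>>> step_arm --delta_pos '[[0,0,0.005],[0,0,0.008],[0,0,0.008]]' --rot '[[0,0,0],[0,0,0],[0,0,0]]' --gripper '[-1,-1,-1]'

```text
time_s: 30.2
tool_pos: [0.5318, -0.0408, 0.1197]
tool_rot: [-179.9, 0.0, 164.6]
force: [-3.1, 0.2, 6.8]
grip_width: 0.0401
grasp_force: 45.0
```

Contact came at the expected height (TCP 0.1197). I'll release, lift and turn towards the handle.

>>> step_arm --delta_pos '[[0,0,0],[0,0,0],[0,0,0],[0,0,0],[0,0,-0.1],[0,0,-0.3],[0,0,-0.5],[0,0,-0.5]]' --rot '[[0,0,0],[0,0,0],[0,0,0],[0,0,0],[0,0,0],[0,0,0],[0,0,0],[0,0,0]]' --gripper '[1,1,1,1,1,1,1,1]'

```text
time_s: 31.2
tool_pos: [0.5339, -0.0403, 0.2228]
tool_rot: [-180.0, 0.4, 164.6]
force: [0.1, -0.6, -1.0]
grip_width: 0.0864
grasp_force: 0.0
```

>>> step_arm --delta_pos '[[0.1,-0.1,0],[0.2,-0.2,0],[0.3,-0.3,0],[0.3,-0.3,0],[0.3,-0.3,0],[0.3,-0.3,0],[0.3,-0.3,0],[0.3,-0.3,0],[0.3,-0.3,0]]' --rot '[[0,0,0.12],[0,0,0.24],[0,0,0.36],[0,0,0.48],[0,0,0.6],[0,0,0.72],[0,0,0.84],[0,0,0.96],[0,0,0.98]]' --gripper '[1,1,1,1,1,1,1,1,1]'

```text
time_s: 32.33
tool_pos: [0.4575, -0.0824, 0.2184]
tool_rot: [-180.0, 0.0, 80.4]
force: [-0.2, -0.1, -0.9]
grip_width: 0.0871
grasp_force: 0.0
```

```bash
python3 - <<'E'
from h import *
c=cam("wrist","w15.png",1.5)
C=np.array([.531,-.041]); 
# blobs of black handle
g=c["img"].astype(int); q=proj(c,(.487,-.125,.1)); print("pred",q)
m=((g.max(2)<60)).astype(np.uint8); n,l,st,ce=cv2.connectedComponentsWithStats(m)
for i in range(1,n):
    if st[i,4]>60: print(ce[i].round(1),st[i])
# head: top-face bright/hole geometry check - lug/collar not needed
t=cam("top","top2.png",1.5)
go(.487,-.125,.2,62.6)
E
```

```text
pred [287.95530848 226.61464844]
[335.    2.3] [319   0  32   7 157]
[135.   21.5] [127  15  17  16 198]
[436.3 141.1] [421 125  32  34 826]
[ 23.1 176.6] [ 12 134  18  91 245]
[  4.3 179.9] [  0 157  18  37 253]
[  2.9 202.8] [  0 195   9  20 111]
[286.2 218.9] [280 207  14  24 247]
[163.5 253.4] [ 133  228   49   43 1166]
[339.9 253.4] [ 322  229   49   42 1156]
[243.  329.5] [    0   238   512   146 38543]
delta [-0.1849  0.1804  0.0918] rotz 0.208 t 32.4 rpy [-1.7999e+02  1.0000e-02  8.0480e+01] p [ 0.4575 -0.0826  0.2184]
```

```bash
python3 - <<'E'
from h import *
c=load("wrist"); C=np.array([.531,-.041])
for v,z in((218.9,.077),(209,.1),(228,.056)):
    p=at(c,286.2,v,z)[:2]; d=p-C; print(z,p.round(4),np.hypot(*d).round(4),np.degrees(np.arctan2(d[1],d[0])).round(1))
q=proj(c,(.531,-.041,.13)); print(q)
x,y=q.astype(int); s=34
g=cv2.cvtColor(c["img"],cv2.COLOR_RGB2GRAY)
r=g[y-s:y+s,x-s:x+s]; bh=cv2.morphologyEx(r,cv2.MORPH_BLACKHAT,np.ones((5,5),np.uint8))
n,l,st,ce=cv2.connectedComponentsWithStats((bh>45).astype(np.uint8))
P=[]
for i in range(1,n):
    if 3<=st[i,4]<=25: p=at(c,*(ce[i]+[x-s,y-s]),.13)[:2]; P.append(p); print(ce[i].round(1),st[i,4],(p-C).round(4))
E
```

```text
0.077 [ 0.4875 -0.1264] 0.0958 -117.0
0.1 [ 0.4876 -0.106 ] 0.0782 -123.7
0.056 [ 0.4873 -0.147 ] 0.1147 -112.4
[330.99749623 140.7179251 ]
[67.  10.5] 6 [0.0305 0.0168]
[ 7.3 15.5] 14 [-0.0211  0.0189]
[27.3 18.5] 14 [-0.0049  0.0143]
[48.  21.5] 12 [0.0125 0.0095]
[66.2 24.5] 10 [0.0285 0.0051]
[ 3.3 44.5] 14 [-0.0276 -0.0043]
[23.2 47. ] 10 [-0.0112 -0.0088]
[43.5 49.5] 16 [ 0.006  -0.0135]
[61.9 52.4] 11 [ 0.0224 -0.0183]
```

The head sits centred: its hole pattern is within 1 mm of the axis and its line is at 164.4°. The handle is at (0.4875, -0.126). I'll go over it, lower and grip.

>>> step_arm --delta_pos '[[-0.1,0.1,0],[-0.189,0.184,0],[-0.189,0.184,0],[-0.189,0.184,0.2],[-0.189,0.184,0.4],[-0.189,0.184,0.6],[-0.189,0.184,0.7],[-0.189,0.184,0.7],[-0.189,0.184,0.7]]' --rot '[[0,0,0.1],[0,0,0.208],[0,0,0.208],[0,0,0.208],[0,0,0.208],[0,0,0.208],[0,0,0.208],[0,0,0.208],[0,0,0.208]]' --gripper '[1,1,1,1,1,1,1,1,1]'

```text
time_s: 33.55
tool_pos: [0.4887, -0.1261, 0.0798]
tool_rot: [179.9, -0.0, 62.5]
force: [0.4, 0.3, 0.5]
grip_width: 0.0869
grasp_force: 0.0
```

>>> step_arm --delta_pos '[[0,0,0],[0,0,0],[0,0,0],[0,0,0],[0,0,0],[0,0,0],[0,0,0]]' --rot '[[0,0,0],[0,0,0],[0,0,0],[0,0,0],[0,0,0],[0,0,0],[0,0,0]]' --gripper '[-1,-1,-1,-1,-1,-1,-1]' --squeeze 10

```text
time_s: 34.42
tool_pos: [0.4875, -0.126, 0.0783]
tool_rot: [-180.0, 0.0, 62.5]
force: [-0.4, 0.2, -0.3]
grip_width: 0.025
grasp_force: 0.0
```

```bash
python3 - <<'E'
from h import *
o=env.get_obs();p=o["tool_pos"];print(p,o["tool_rot"],o["grip_width"],o["force"],o["qpos"].round(1))
C=np.array([.5313,-.0408]);d=p[:2]-C;r=np.hypot(*d);a0=np.arctan2(d[1],d[0]);print(r,np.degrees(a0))
y=np.radians(o["tool_rot"][2]);r=.095
for i in range(0,17):
    a=a0-np.radians(80.5*i/16)
    D=C+r*np.array([np.cos(a),np.sin(a)])-p[:2]
    print(i,np.round(np.array([D[0]*np.cos(y)+D[1]*np.sin(y),D[0]*np.sin(y)-D[1]*np.cos(y)])/.2,3), round(np.radians(80.5*i/16)/1.5,3))
E
```

```text
[ 0.48754641 -0.12601668  0.07830662] [-1.79994951e+02  1.76586724e-03  6.24757153e+01] 0.02504479148138861 [-0.4040696   0.15539169 -0.33212255] [ 64.   16.9 -58.3 112.2  16.7  59.8 -29.3]
0.09579279581360801 -117.17774214853594
0 [ 0.004 -0.   ] 0.0
1 [ 0.006 -0.042] 0.059
2 [ 0.011 -0.083] 0.117
3 [ 0.02  -0.124] 0.176
4 [ 0.032 -0.164] 0.234
5 [ 0.048 -0.202] 0.293
6 [ 0.067 -0.239] 0.351
7 [ 0.089 -0.274] 0.41
8 [ 0.115 -0.308] 0.468
9 [ 0.143 -0.338] 0.527
10 [ 0.173 -0.367] 0.585
11 [ 0.206 -0.392] 0.644
12 [ 0.242 -0.414] 0.702
13 [ 0.279 -0.434] 0.761
14 [ 0.317 -0.45 ] 0.82
15 [ 0.357 -0.462] 0.878
16 [ 0.398 -0.471] 0.937
```

>>> step_arm --delta_pos '[[0.0,0,0],[0.0,0,0],[0.003,-0.042,0],[0.01,-0.083,0],[0.02,-0.124,0],[0.032,-0.164,0],[0.048,-0.202,0],[0.067,-0.239,0],[0.089,-0.274,0],[0.115,-0.308,0],[0.115,-0.308,0]]' --rot '[[0,0,0],[0,0,0],[0,0,0.059],[0,0,0.117],[0,0,0.176],[0,0,0.234],[0,0,0.293],[0,0,0.351],[0,0,0.41],[0,0,0.468],[0,0,0.468]]' --gripper '[-1,-1,-1,-1,-1,-1,-1,-1,-1,-1,-1]'

```text
time_s: 35.8
tool_pos: [0.4425, -0.0771, 0.0782]
tool_rot: [-180.0, 0.1, 22.3]
force: [-3.1, -0.2, 3.8]
grip_width: 0.0157
grasp_force: 10.0
```

```bash
python3 - <<'E'
from h import *
o=env.get_obs();p=o["tool_pos"];print(p,o["tool_rot"],o["grip_width"],o["grasp_force"],o["force"],o["qpos"].round(1))
C=np.array([.5313,-.0408]);d=p[:2]-C;r=np.hypot(*d);a0=np.arctan2(d[1],d[0]);print(r,np.degrees(a0))
y=np.radians(o["tool_rot"][2]);T=164.5-360;s=T-np.degrees(a0)
for i in range(0,10):
    a=a0+np.radians(s*i/8)
    D=C+r*np.array([np.cos(a),np.sin(a)])-p[:2]
    print(i,np.round(np.array([D[0]*np.cos(y)+D[1]*np.sin(y),D[0]*np.sin(y)-D[1]*np.cos(y)])/.2,3), round(-np.radians(s*i/8)/1.5,3))
E
```

```text
[ 0.44253413 -0.07707074  0.07823129] [-1.79995175e+02  1.28078124e-01  2.23279333e+01] 0.015677036215640934 10.000422183657065 [-3.06034352 -0.21095151  3.78496551] [ 61.2   6.7 -56.4 119.2   6.7  57.4 -66.3]
0.09589028052358843 -157.7745179051511
0 [-0.  0.] 0.0
1 [ 0.002 -0.039] 0.055
2 [ 0.007 -0.079] 0.11
3 [ 0.015 -0.117] 0.165
4 [ 0.026 -0.155] 0.219
5 [ 0.04  -0.192] 0.274
6 [ 0.058 -0.227] 0.329
7 [ 0.078 -0.261] 0.384
8 [ 0.101 -0.293] 0.439
9 [ 0.126 -0.323] 0.494
```

>>> step_arm --delta_pos '[[0.002,-0.039,0],[0.007,-0.079,0],[0.015,-0.117,0],[0.026,-0.155,0],[0.04,-0.192,0],[0.058,-0.227,0],[0.078,-0.261,0],[0.101,-0.293,0],[0.108,-0.302,0],[0.108,-0.302,0],[0.108,-0.302,0]]' --rot '[[0,0,0.055],[0,0,0.11],[0,0,0.165],[0,0,0.219],[0,0,0.274],[0,0,0.329],[0,0,0.384],[0,0,0.439],[0,0,0.439],[0,0,0.439],[0,0,0.439]]' --gripper '[-1,-1,-1,-1,-1,-1,-1,-1,-1,-1,-1]'

```text
time_s: 37.17
tool_pos: [0.4391, -0.0149, 0.0782]
tool_rot: [179.8, 0.2, -15.4]
force: [-6.9, -3.8, 6.1]
grip_width: 0.0159
grasp_force: 10.0
```

```bash
python3 - <<'E'
from h import *
o=env.get_obs();p=o["tool_pos"];print(p,o["tool_rot"],o["grip_width"],o["grasp_force"],o["force"],o["qpos"].round(1))
C=np.array([.5313,-.0408]);d=p[:2]-C;print(np.hypot(*d),np.degrees(np.arctan2(d[1],d[0])))
E
```

```text
[ 0.43908694 -0.01492711  0.07816357] [179.80532818   0.20076421 -15.42598185] 0.015864048253839438 10.002079022233374 [-6.94063944 -3.83934696  6.10993179] [  54.2    5.   -56.8  120.3    5.1   57.3 -110.7]
0.09577397717505018 164.32708655923645
```

>>> step_arm --delta_pos '[[0.002,-0.01,0],[0.005,-0.02,0],[0.005,-0.02,0],[0.005,-0.02,0]]' --rot '[[0,0,0],[0,0,0],[0,0,0],[0,0,0]]' --gripper '[-1,-1,-1,-1]'

```text
time_s: 37.67
tool_pos: [0.4391, -0.0148, 0.078]
tool_rot: [179.5, 0.4, -15.5]
force: [-12.0, -11.3, 12.3]
grip_width: 0.0161
grasp_force: 10.0
```

It's at the stop: the force rises with no motion. I'll relax, open and lift away.

>>> step_arm --delta_pos '[[-0.003,0.015,0],[-0.004,0.02,0],[-0.004,0.02,0],[-0.004,0.02,0],[-0.004,0.02,0],[-0.004,0.02,-0.1],[-0.004,0.02,-0.3],[-0.004,0.02,-0.6],[-0.004,0.02,-0.7],[-0.004,0.02,-0.7]]' --rot '[[0,0,0],[0,0,0],[0,0,0],[0,0,0],[0,0,0],[0,0,0],[0,0,0],[0,0,0],[0,0,0],[0,0,0]]' --gripper '[-1,0.2,0.2,0.2,0.2,0.2,0.2,0.2,0.2,0.2]'

```text
time_s: 38.92
tool_pos: [0.4421, -0.0132, 0.2198]
tool_rot: [179.9, -0.2, -15.5]
force: [0.1, 0.1, -0.5]
grip_width: 0.0521
grasp_force: 0.0
```

```bash
python3 - <<'E'
from h import *
o=env.get_obs();p=o["tool_pos"];print(p,o["grip_width"],o["force"])
c=cam("wrist","w16.png",1.5);C=np.array([.5313,-.0408])
a=np.radians(164.5);hp=C+.095*np.array([np.cos(a),np.sin(a)])
print("handle pred",proj(c,(*hp,.077)))
g=c["img"].astype(int);m=(g.max(2)<60).astype(np.uint8);n,l,st,ce=cv2.connectedComponentsWithStats(m)
for i in range(1,n):
    if 60<st[i,4]<900: q=at(c,*ce[i],.077)[:2]-C; print(ce[i].round(1),st[i,4],np.hypot(*q).round(4),np.degrees(np.arctan2(q[1],q[0])).round(1))
q=proj(c,(*C,.13)); print("head pred",q); s=36; x,y=q.astype(int)
if 0<y-s and y+s<384:
    r=cv2.cvtColor(c["img"],cv2.COLOR_RGB2GRAY)[y-s:y+s,x-s:x+s];bh=cv2.morphologyEx(r,cv2.MORPH_BLACKHAT,np.ones((5,5),np.uint8))
    n,l,st,ce=cv2.connectedComponentsWithStats((bh>45).astype(np.uint8))
    for i in range(1,n):
        if 3<=st[i,4]<=25: print((at(c,*(ce[i]+[x-s,y-s]),.13)[:2]-C).round(4))
E
```

```text
[ 0.44209441 -0.0131995   0.21978512] 0.05211178305100226 [ 0.10009977  0.14324462 -0.51081259]
handle pred [254.01944577 186.35506696]
[254.3 187. ] 193 0.0957 164.7
head pred [254.90984511  90.57447744]
[0.0286 0.0045]
[ 0.0222 -0.0185]
[ 0.0193 -0.0293]
[0.0123 0.0093]
[ 0.0057 -0.0139]
[-0.0052  0.0141]
[-0.0116 -0.0092]
[-0.0133  0.0345]
[-0.0216  0.0186]
[-0.028  -0.0045]
```

```bash
python3 -c "
from cell import env
print(env.sign_off())"
```

```text
the job is handed in; nothing more can be done
None
```

The vise is back together and handed in: springs alternate hollow down, up, down, the head sits within about 1 mm of the spindle axis, and the collar handle is at its stop at the mark. The bystanders were never in the arm's path, but I did not re-measure their positions, and the hand-in returned no verdict.

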